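Lock the carved block in its holder and show it to the proofing camera

ROBOT

A 6-joint arm with a two-finger parallel gripper is mounted at the origin on the work surface. World frame = base frame: x ahead of the robot, y to its left, z up, the work surface at z = 0. Lengths are in m, angles in rad, forces in N, time in s.
With the tool pointing down it reaches from about 0.375 to 0.925 m from the base axis. Payload 5.7 kg.
Tool frame: the origin (TCP) lies midway between the tips of the shut fingers; the grasp point (between the pads) lies 19 mm behind it; z points along the fingers, y is the line along which they close (so a half turn about z gives the same grasp; the last joint's range is limited). The gripper opens to 85 mm and grips with 20 to 120 N. Pads are 22 mm wide; open, the fingers measure 114 mm over their backs; the gripper's body (76 mm by 85 mm) begins 54 mm behind the grasp point. The pads swing forward as they close: fully open they stand 13 mm farther back than shut.
Start: joints at [1.048, 0.359, 1.51, -0, 1.272, -0.115], TCP at [0.238, 0.551, 0.231] pointing down, gripper open.
Joint ranges: [-2.97, 2.97], [-1.01, 2.36], [0.21, 2.38], [-0.96, 4.11], [0.2, 2.71], [-2.98, 2.98]. Speed limits (rad/s): [2.39, 2.39, 3.14, 3.14, 3.14, 3.14].

INTERFACE

Orientations are given as a rotation vector (axis times angle).
In Python, from bench import ctrl gives the robot as it stands. The module is installed in compiled form; this text tells all that it offers.
- The arm moves only by the tool servo_tool, never from a script. Its argument "steps" is a list of rows, each a list of 3 entries, a list of its own where there are three numbers: the closure, from 0 (fully open) to 1 (shut), then the shift along the tool's x, y, z in units of 0.6 m (1.0 is 0.6 m), then the turn about the tool's z in units of 120 degrees (1.0 is 120 degrees). In form: [[gripper, [tx, ty, tz], turn], ...]. A call has 1 to 20 rows; each row is the pose to reach, as a shift and turn from the pose commanded when the call began, along the tool's axes at that moment; what a row does not reach only later rows make up. A row lasts 1/8 s, in which the tool goes at most 62.5 mm and 10.7 degrees, less where a joint would pass 70% of its speed; a pose out of reach is approached as far as the arm can. A call with a number of a shift or a turn outside -1 to 1 is refused whole. A call with a gripper value outside its range is refused whole. The fingers move at their own pace and stop on an object; "grip_force" is the grip in N (left out, the last holds). Time passes only in rows, so rows that repeat a pose let the fingers close. It gives the time, the measured TCP pose, the force, the opening and the grip force at its end, in the units of the state.
- ctrl.get_obs(): the state, without advancing time (a new reading comes with each control period).
- ctrl.get_image(name): name is "side" or "top"; returns a dict with "pixels" (384x512x3 uint8, red, green, blue), "fovy" (degrees; the focal length in pixels is half the picture's height over the tangent of half this angle, whatever the lens; pixels are square), "cx", "cy" (the principal point, pixels), "T" (4x4, takes a point from camera to world coordinates). Camera axes: x right, y down, z forward; pixel columns grow to the right and rows downward; lengths in m; the calibration is good to about 2 mm. A picture is of the moment at which its call begins. There is no depth.
- ctrl.job_done(): hands the job in; it is judged then, once.
The state is a dict: "t": time; "joint_pos": joint angles; "joint_velocities": joint speeds; "joint_torque": joint torques, N m; "tcp_pos": TCP position; "tcp_rot": TCP orientation; "contact_force": force on the tool from outside, world axes, zero at the start; "ft_torque": the same for the moment, N m; "gripper_width": finger opening in m; "grip_force": force on a finger pad.
Only numpy, scipy, OpenCV 4.12 (cv2) and the standard library are available. Lean on these libraries where they do the work, as an engineer would, in place of code of your own. Each camera call takes 0.05 s, during which the arm holds its last target. There are 200 camera calls.

TASK

Put the pale wooden printing block with the red flower into the pocket of the aluminium holder, carving up and its low ledge on the red lever's side, and swing the lever fully shut over the ledge. Then lift the holder by its black post and hold it still in the air so that the carved face is at the inspection camera's focus point, 20 cm in front of the lens, and square to the lens; the job ends with you still holding it there. Do not bump the camera, and leave everything else where it is.

Things in the scene. Friction and masses are not known exactly. Their poses are not given: they have to be found in the camera images.
- block_center (a point): Centre (half-way up) of the raised part of the loose pale wooden block: 40 mm (block x) by 44 mm (y) by 46 mm high, red flower in a red frame carved on its top. On its +x side a ledge of the same width sticks out 20 mm, 18 mm high, so the foot is 60 x 44 mm. z up out of the carved face. 50 to 100 g. Grip it across y on the raised part, clear of the 12 mm deep pocket's walls.
- block_face (a point): Centre of the block's carved top face, 23 mm above block_center; same axes.
- holder_handle (a point): In the upright black post of the loose holder, 52 mm above its underside; grip here from above. Post 24 mm (holder x) by 20 mm (y), its top 30 mm above this point, the 8 mm thick base plate at its foot. Axes are the holder's: x from post to pocket, z up out of the pocket. Holder 195 x 80 mm, 0.33 kg, centre of mass between post and pocket; a grip of about 45 N carries it.
- pocket_seat (a point): Where block_center is when the block sits home in the holder's pocket, block axes along the holder's (ledge towards +x, away from the post): 120 mm from holder_handle along holder x, 21 mm lower, 31 mm above the underside. The pocket is a 63 x 47 mm recess, 12 mm deep, for the 60 x 44 mm foot; its floor 23 mm and rim 11 mm below this point. Holder's axes.
- lever_pivot (a point): On the upright pivot axis (holder z) of the red lever, at the holder's far end on its -y side: 30 mm along holder x and -34 mm along y from pocket_seat, 2 mm lower than lever_knob. The lever bar is 10 mm wide, 6 mm thick, and passes 1.5 mm above the seated block's ledge.
- lever_knob (a point): Middle of the upright round red knob at the lever's end: 12 mm across, 30 mm tall, to be pinched or pushed; its top is 15 mm above this point, and the lever bar's upper face 14 mm below. It turns on a radius of 80 mm about the pivot.
- lock_lever (a joint): Lever angle, rad: 0 fully shut against its stop (lever along holder +y, across the ledge); about 1.57 open, lever along holder +x. Grows as it opens, clockwise from above; limit 1.75. Stiff: stays where it is left; closing takes about 2 N at the knob.
- cradle: Fixed dark steel cradle with blue stops on the table, in which the holder lies at the start, held sideways by the stops with 2 mm of play; the stops rise 14 mm above the table, the holder's underside lies 6 mm above it. Lift the holder straight up out of it. Origin on the table under the holder's origin; x along the holder.
- cam_head: Grey fixed inspection camera, 38 mm square, white ring 54 mm across round a black lens. Origin at the lens glass, 393 mm above the table; z axis out of the lens along its line of sight, 30 degrees from straight down. Its 20 mm post, 450 mm tall, stands 140 mm level distance behind the lens (the side away from focus) on a 130 x 110 mm foot; an arm joins them.
- focus (a point): Camera's focus point, in empty air 200 mm out from the lens along the line of sight and 220 mm above the table. block_face has to be here, its z axis pointing back at the lens. How the holder is turned about the line of sight is free. Axes are those of cam_head.
- round_block_center (a point): Another block, a dark wooden disc 52 mm across, 36 mm high; centre. Leave it alone.
- long_block_center (a point): Another block, dark wood, 80 x 42 x 26 mm; centre. Leave it alone.
- mallet: Wooden mallet, 240 mm long, lying at the left. Leave it alone.
- gouge0: Gouge with an orange handle, 200 mm long, lying at the left. Leave it alone.
- gouge1: Gouge with a wooden handle, 200 mm long, lying at the left. Leave it alone.
- ink_jar: Black ink jar, 56 mm across, 70 mm high, at the far side. Leave it alone.
- ink_brush: Brush, 200 mm long, at the far side. Leave it alone.
- holder: The aluminium holder as a whole (see holder_handle): origin on its underside, 100 mm from the post's centre line along x and 20 mm short of the pocket_seat; x from post to pocket, z up.
Things that resemble listed ones, but are neither listed nor needed, are in the scene too. Leave any green or purple look-alike of the part that bears block_center alone.

How it is judged:
On the way, in this order (a step that is already met when the one before it is completed fails the run):
1. the block sits home in the holder's pocket, let go (distance between block_center and pocket_seat below 0.006 m and contact force between the fingers and block below 0.2 N and value of joint lock_lever above 0.6 rad), for 0.2 s.
2. the lever is fully shut over the seated block, the holder still in its cradle (distance between block_center and pocket_seat below 0.006 m and value of joint lock_lever below 0.12 rad and height (world z) of pocket_seat below 0.06 m), for 0.2 s.
3. the holder is lifted with the block locked in it (distance between block_center and pocket_seat below 0.006 m and value of joint lock_lever below 0.12 rad and height (world z) of pocket_seat above 0.1 m), for 0.1 s.
At the end, for the whole second after the job is handed in: Held still in the fingers, clear of cradle and camera (fingers off the block): block within 6 mm of its seat, lever below 0.12 rad, carved face within 20 mm of the focus and square to the lens within 0.17 rad; under 0.06 m/s and 0.4 rad/s (distance between block_center and pocket_seat below 0.006 m and value of joint lock_lever below 0.12 rad and distance between block_face and focus below 0.02 m and angle between the z axis of block_face and the z axis of focus, either way round below 0.17 rad and angle between block_face's own z axis and vertical below 1 rad and contact force between the fingers and holder above 1 N and contact force between the fingers and block below 0.2 N and contact force between holder and cradle below 0.1 N and contact force between holder and cam_head below 0.1 N and linear speed of holder below 0.06 m/s and angular speed of holder below 0.4 rad/s); the arm keeps its last pose, push and grip.
It fails at once if the camera is bumped (over 5 N) (contact force between cam_head and anything else above 5 N).
It fails at once if one of the other blocks, the tools or the ink jar is moved more than 30 mm (distance of any of round_block_center, long_block_center, mallet, gouge0, gouge1, ink_jar, ink_brush from where it was at the start of the episode above 0.03 m).
It also fails if it takes over 67 s, if anything falls off the work surface, if the arm or the gripper's body presses on something with over 40 N, if the wrist force passes 120 N, or if a joint passes its speed limit or range.

## Working session

There is one attempt and no reset: what is moved stays moved. The work goes in short steps, Python scripts to look and compute and a tool call to move; the robot and the scene stay as the last step left them, time stands still between calls to the robot, and variables do not carry over. Pictures are saved under pics/ and viewed, at most 10 in all, crops included, and the job is handed in when it is done.

Besides the shell and the picture viewer there is one more tool, called by a JSON object that holds its "api" and its "payload", one argument or row to a line. servo_tool: Moves the arm, as the interface text tells. Shifts and turns lie within -1 to 1; 1 stands for 0.6 m of shift or 120 degrees of turn. Its arguments: {"type":"object","properties":{"steps":{"type":"array","items":{"type":"array"}},"grip_force":{"type":"number"}},"required":["steps"]}

```bash
mkdir -p pics; cat > h.py <<'E'
import numpy as np, cv2
from scipy.spatial.transform import Rotation as R
from bench import ctrl
def grab(n,save=None):
    d=ctrl.get_image(n)
    if save: cv2.imwrite('pics/'+save,d['pixels'][:,:,::-1])
    d['T']=np.array(d['T']); d['f']=d['pixels'].shape[0]/2/np.tan(np.radians(d['fovy'])/2)
    return d
def ray(d,u,v):
    r=d['T'][:3,:3]@np.array([(u-d['cx'])/d['f'],(v-d['cy'])/d['f'],1]); return d['T'][:3,3],r/np.linalg.norm(r)
def onz(d,u,v,z):
    o,r=ray(d,u,v); return o+r*(z-o[2])/r[2]
def proj(d,p):
    q=d['T'][:3,:3].T@(np.array(p)-d['T'][:3,3]); return q[:2]/q[2]*d['f']+[d['cx'],d['cy']]
E
python3 - <<'E'
from h import *
np.set_printoptions(precision=4,suppress=True)
a=[]
for n in('top','side'):
    d=grab(n,n+'0.png'); print(n,d['T'],d['f'],d['cx'],d['cy'])
    a.append(d['pixels'])
print(ctrl.get_obs())
E
```

```text
top [[ 0.0118 -0.9873  0.1584  0.4222]
 [-0.9999 -0.0104  0.0098  0.0781]
 [-0.0081 -0.1585 -0.9873  1.3052]
 [ 0.      0.      0.      1.    ]] 379.94370865601553 260.33341625456944 192.19723032137352
side [[ 0.7115 -0.4427  0.5457 -0.209 ]
 [-0.7026 -0.4599  0.5429 -0.7036]
 [ 0.0106 -0.7697 -0.6383  1.1393]
 [ 0.      0.      0.      1.    ]] 434.3599597363287 261.3433965785624 181.90674947263676
{'t': 0.1, 'joint_pos': array([ 1.0479,  0.3594,  1.5113,  0.    ,  1.2725, -0.1151]), 'joint_velocities': array([-0.0001, -0.0013, -0.0006,  0.0012,  0.0018, -0.0011]), 'joint_torque': array([ -0.0003, -52.8653, -27.935 ,  -0.0003,   0.0051,  -0.    ]), 'tcp_pos': array([0.2376, 0.5503, 0.2305]), 'tcp_rot': array([-0.636 , -3.076 ,  0.0025]), 'contact_force': array([0.8382, 0.471 , 0.8314]), 'ft_torque': array([-0.0257, -0.0379, -0.0105]), 'grip_force': 0.0, 'gripper_width': 0.08565969308959234}
```

View pics/top0.png

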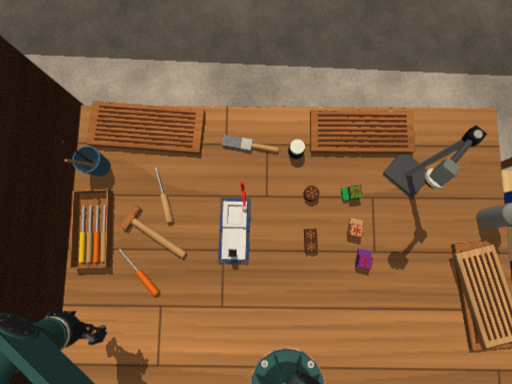

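View pics/side0.png

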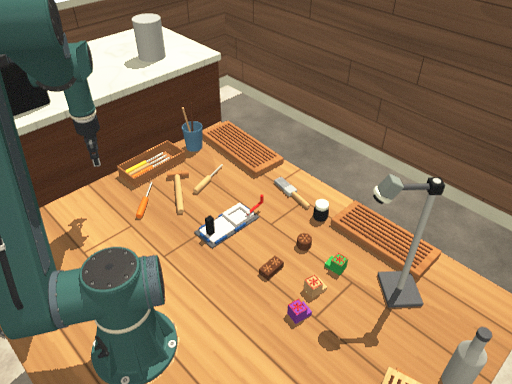

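Top view: the candidates for the block are pale with red flower (356,228), green look-alike (351,193), purple look-alike (364,260), round disc (311,193) and dark long block (310,241). I choose the pale one at (356,228). The holder is at (234,230) with its post at (234,255) and the lever open at (243,195). The camera head is at (440,176).

```bash
python3 - <<'E'
import cv2,numpy as np
t=cv2.imread('pics/top0.png');s=cv2.imread('pics/side0.png')
c=lambda i,x,y,w,h:cv2.resize(i[y:y+h,x:x+w],(400,300),interpolation=cv2.INTER_CUBIC)
cv2.imwrite('pics/m0.png',np.vstack([np.hstack([c(t,322,195,72,54),c(s,280,258,72,54)]),np.hstack([c(t,180,175,128,96),c(s,370,160,120,90)])]))
E
```

```text
(no output)
```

View pics/m0.png

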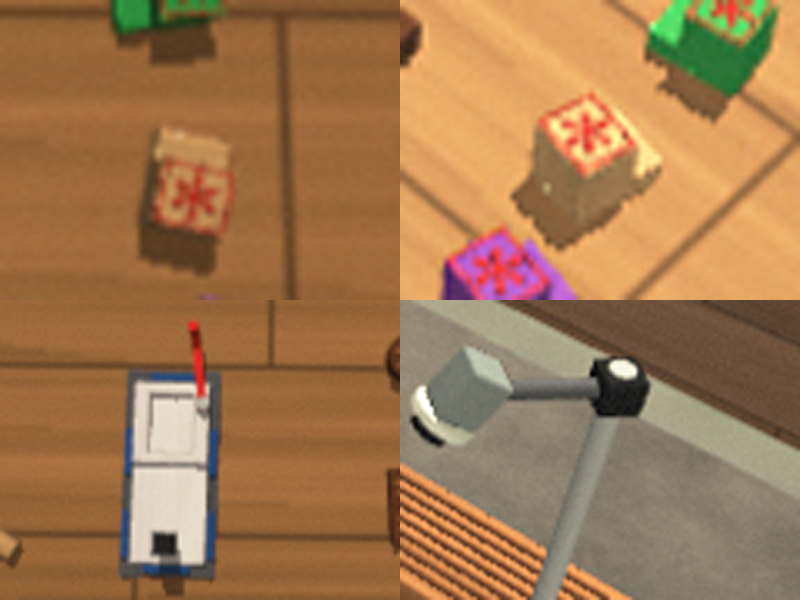

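The crop confirms a pale block with a red flower frame (top ≈(356.5,230)) and its ledge toward +x world, clear of the purple and green ones. The holder's post is at its near end, with the lever open along +x on its right.

```bash
python3 - <<'E'
from h import *
np.set_printoptions(precision=4,suppress=True)
D={n:grab(n) for n in('top','side')}
def blob(d,m,box):
    x,y,w,h=box; k=np.zeros(m.shape,np.uint8); k[y:y+h,x:x+w]=m[y:y+h,x:x+w]
    p=np.argwhere(k)[:,::-1].astype(np.float32); return p
def red(d):
    r,g,b=[d['pixels'][:,:,i].astype(int) for i in range(3)]
    return (r>110)&(r-g>75)&(r-b>60)
t,s=D['top'],D['side']
def planar(d,p,z):
    return np.array([onz(d,u,v,z)[:2] for u,v in p],np.float32)
for n,box in(('top',(345,215,25,28)),('side',(300,270,28,25))):
    d=D[n];p=blob(d,red(d),box);q=planar(d,p,.046)
    print(n,'face',len(p),cv2.minAreaRect(q),q.min(0),q.max(0))
for n,box in(('top',(236,178,14,34)),('side',(240,190,28,30))):
    d=D[n];p=blob(d,red(d),box); print(n,'lever px',len(p),p[p[:,1].argmin()],p[p[:,1].argmax()])
# post top
v=t['pixels'].max(2)
p=blob(t,v<60,(226,244,16,16)); print('post',len(p),p.min(0),p.max(0)); print(cv2.minAreaRect(planar(t,p,.088)))
# holder plate white
mn=t['pixels'].min(2)
p=blob(t,mn>125,(215,192,40,75)); q=planar(t,p,.016); print('plate',len(p),cv2.minAreaRect(q))
# blue+cradle
# camera ring
for n,box in(('top',(422,160,35,32)),('side',(370,180,30,24))):
    d=D[n];a=d['pixels'];m=(a.min(2)>150);p=blob(d,m,box);print(n,'ring',len(p),p.mean(0),p.min(0),p.max(0),onz(d,*p.mean(0),.39))
print('posttop',onz(t,477,134,.45),onz(s,435,187,.45))
E
```

```text
top face 67 ((0.5008535385131836, -0.22864943742752075), (0.04138211905956268, 0.03638315200805664), 79.23172760009766) [ 0.4817 -0.2497] [ 0.521  -0.2062]
side face 100 ((0.5024186968803406, -0.22867517173290253), (0.04488467797636986, 0.040360622107982635), 76.19037628173828) [ 0.4802 -0.2534] [ 0.5262 -0.2041]
top lever px 76 [241. 181.] [243. 205.]
side lever px 86 [260. 194.] [247. 214.]
post 40 [229. 250.] [235. 255.]
((0.42316001653671265, 0.17761743068695068), (0.01563473418354988, 0.01915103755891323), 0.6788358092308044)
plate 1266 ((0.4999385476112366, 0.17939484119415283), (0.08185679465532303, 0.19579444825649261), 89.80437469482422)
top ring 51 [431.3333 177.4706] [427. 169.] [439. 186.] [ 0.6099 -0.3306  0.39  ]
side ring 110 [383.6545 191.2818] [374. 180.] [399. 202.] [ 0.6376 -0.3184  0.39  ]
posttop [ 0.7018 -0.4157  0.45  ] [ 0.6753 -0.4285  0.45  ]
```

```bash
python3 - <<'E'
import cv2,numpy as np
t=cv2.imread('pics/top0.png');s=cv2.imread('pics/side0.png')
c=lambda i,x,y,w,h,W,H:cv2.resize(i[y:y+h,x:x+w],(W,H),interpolation=cv2.INTER_CUBIC)
a=c(t,214,178,44,92,280,586)
b=np.vstack([c(s,190,188,80,60,480,360),c(s,370,170,60,28,480,224)])
b=np.vstack([b,np.zeros((2,480,3),np.uint8)])
cv2.imwrite('pics/m1.png',np.hstack([a,b]))
E
```

```text
(no output)
```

View pics/m1.png

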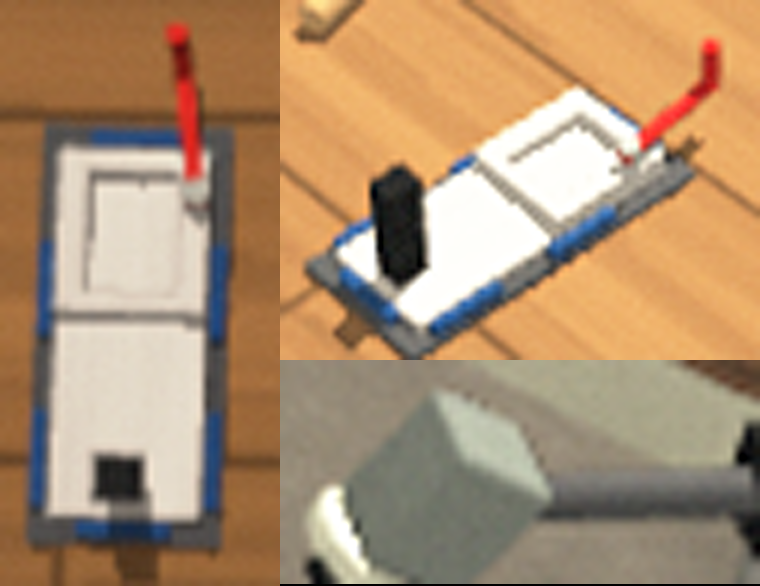

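The crop shows the pocket outline (top view, crop X 88–183, Y 175–297), the post top at (119,478) and the knob at (177,32). In the side view, the post top is at (396,177) and the knob at (711,45).

```bash
python3 - <<'E'
from h import *
np.set_printoptions(precision=4,suppress=True)
t,s=grab('top'),grab('side')
T=lambda X,Y:(214+(X+.5)/6.3667-.5,178+(Y+.5)/6.3667-.5)
S=lambda X,Y:(190+(X-280+.5)/6-.5,188+(Y+.5)/6-.5)
P=lambda n,a,z:print(n,onz(t,*T(*a),z))
for a in((88,175),(183,175),(88,297),(183,297),(135.5,236)):P('pocket',a,.026)
for a in((55,147),(208,150),(50,314),(206,316)):P('raised',a,.026)
for a in((50,516),(197,519)):P('platefront',a,.014)
P('post',(119,478),.088);P('knob',(177,33),.0685)
print('S post',onz(s,*S(396,177),.088),'knob',onz(s,*S(711,46),.0675))
print('S pocket corners',onz(s,*S(580,117),.026),onz(s,*S(508,160),.026),onz(s,*S(560,224),.026))
for a in((578,88),(665,150),(478,160),(552,232)):print('S raised',onz(s,*S(*a),.026))
# camera: foot
d=t;a=t['pixels'].astype(int);m=((abs(a[:,:,0]-a[:,:,2])<25)&(a.max(2)<110)&(a.max(2)>35)).astype(np.uint8);m[:150]=0;m[198:]=0;m[:,:383]=0;m[:,428:]=0
p=np.argwhere(m)[:,::-1];q=np.array([onz(t,u,v,.012)[:2] for u,v in p],np.float32);print('foot',len(p),cv2.minAreaRect(q))
a=s['pixels'].astype(int);m=(a.max(2)<120)&(a.max(2)>35)&(abs(a[:,:,0]-a[:,:,2])<25);m[:268]=0;m[310:]=0;m[:,:375]=0;m[:,425:]=0
p=np.argwhere(m)[:,::-1];q=np.array([onz(s,u,v,.012)[:2] for u,v in p],np.float32);print('footS',len(p),cv2.minAreaRect(q))
o=[ray(t,476,134),ray(s,435,187)]
A=sum(np.eye(3)-np.outer(r,r) for _,r in o);b=sum((np.eye(3)-np.outer(r,r))@c for c,r in o);print('tri posttop',np.linalg.solve(A,b))
c=cv2.resize(t['pixels'][120:200,380:500],(780,520),interpolation=cv2.INTER_CUBIC);cv2.imwrite('pics/cam.png',c[:,:,::-1])
E
```

```text
pocket [0.582  0.2021 0.026 ]
pocket [0.5825 0.1514 0.026 ]
pocket [0.517  0.2004 0.026 ]
pocket [0.5176 0.1502 0.026 ]
pocket [0.5496 0.176  0.026 ]
raised [0.5969 0.2201 0.026 ]
raised [0.5961 0.1383 0.026 ]
raised [0.5078 0.2203 0.026 ]
raised [0.5077 0.1378 0.026 ]
platefront [0.4025 0.2186 0.014 ]
platefront [0.4019 0.1412 0.014 ]
post [0.4227 0.1768 0.088 ]
knob [0.6515 0.1535 0.0685]
S post [0.4261 0.1808 0.088 ] knob [0.6528 0.1524 0.0675]
S pocket corners [0.5801 0.1947 0.026 ] [0.5223 0.1969 0.026 ] [0.5084 0.1339 0.026 ]
S raised [0.5974 0.2154 0.026 ]
S raised [0.5977 0.1364 0.026 ]
S raised [0.5091 0.2096 0.026 ]
S raised [0.5005 0.1323 0.026 ]
foot 1162 ((0.7102948427200317, -0.42937198281288147), (0.137163445353508, 0.14188842475414276), 48.3032341003418)
footS 323 ((0.7035008668899536, -0.41544294357299805), (0.14513960480690002, 0.1114368587732315), 48.932247161865234)
tri posttop [ 0.7056 -0.4218  0.4299]
```

View pics/cam.png

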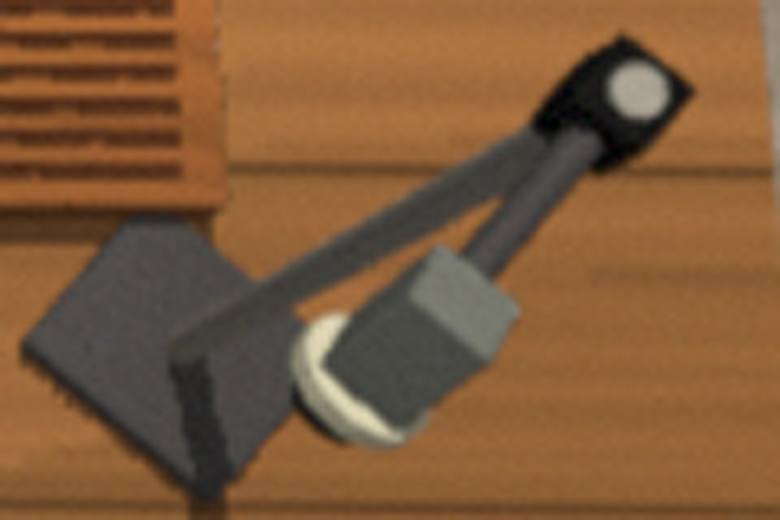

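```bash
python3 - <<'E'
from h import *
np.set_printoptions(precision=4,suppress=True)
t,s=grab('top'),grab('side')
C=lambda X,Y:(380+(X+.5)/6.5-.5,120+(Y+.5)/6.5-.5)
print('base',onz(t,*C(187,345),.012),'top',onz(t,*C(638,90),.45))
S=lambda X,Y:(370+(X+.5)/(400/120)-.5,160+(Y+.5)/(300/90)-.5)
print('S top',onz(s,*S(624-400,370-300),.45), 'base',onz(s,400,290,.012))
for post in((.705,-.422),(.70,-.42)):
  for a in(136,139,141):
    u=np.array([np.cos(np.radians(a)),np.sin(np.radians(a))]);L=np.r_[np.array(post)+.14*u,.393]
    z=np.r_[u*.5,-np.cos(np.pi/6)]; w=L-.01*z
    print(post,a,L,'focus',L+.2*z,'ring px',proj(t,w),proj(s,w))
E
```

```text
base [ 0.7036 -0.4211  0.012 ] top [ 0.7032 -0.4175  0.45  ]
S top [ 0.7015 -0.4195  0.45  ] base [ 0.6949 -0.4251  0.012 ]
(0.705, -0.422) 136 [ 0.6043 -0.3247  0.393 ] focus [ 0.5324 -0.2553  0.2198] ring px [432.501  177.3142] [381.356  194.8934]
(0.705, -0.422) 139 [ 0.5993 -0.3302  0.393 ] focus [ 0.5239 -0.2645  0.2198] ring px [434.7889 179.2775] [382.0439 196.7139]
(0.705, -0.422) 141 [ 0.5962 -0.3339  0.393 ] focus [ 0.5185 -0.271   0.2198] ring px [436.3691 180.5259] [382.5854 197.935 ]
(0.7, -0.42) 136 [ 0.5993 -0.3227  0.393 ] focus [ 0.5274 -0.2533  0.2198] ring px [431.7928 179.339 ] [379.6055 195.4148]
(0.7, -0.42) 139 [ 0.5943 -0.3282  0.393 ] focus [ 0.5189 -0.2625  0.2198] ring px [434.082  181.3058] [380.2859 197.2406]
(0.7, -0.42) 141 [ 0.5912 -0.3319  0.393 ] focus [ 0.5135 -0.269   0.2198] ring px [435.663  182.5564] [380.8224 198.4652]
```

```bash
cat >> h.py <<'E'
def plan(p,yaw,o=None):
    "shift (units) and turn to bring TCP to p with tool y along yaw (deg, mod 180)"
    o=o or ctrl.get_obs(); M=R.from_rotvec(o['tcp_rot']).as_matrix()
    y=np.degrees(np.arctan2(M[1,1],M[0,1])); d=(yaw-y+90)%180-90
    print('tooly yaw %.1f tilt %.2f'%(y,np.degrees(np.arccos(-M[2,2]))),'shift',np.round(M.T@(np.array(p)-o['tcp_pos'])/.6,4),'turn %.4f'%(-d/120),'dist %.3f'%np.linalg.norm(np.array(p)-o['tcp_pos']),'q6 %.2f'%o['joint_pos'][5], 'jt',round(o['t'],1))
E
python3 -c "
from h import *
plan((.5015,-.2287,.13),77.5);plan((.5015,-.2287,.018),77.5);plan((.5015,-.2287,.2305),77.5)"
```

```text
tooly yaw 66.6 tilt 0.02 shift [-0.9185 -1.0181  0.1689] turn -0.0906 dist 0.829 q6 -0.12 jt 0.4
tooly yaw 66.6 tilt 0.02 shift [-0.9185 -1.018   0.3556] turn -0.0906 dist 0.850 q6 -0.12 jt 0.4
tooly yaw 66.6 tilt 0.02 shift [-0.9185 -1.0182  0.0014] turn -0.0906 dist 0.823 q6 -0.12 jt 0.4
```

{"api": "servo_tool", "payload": {
  "steps": [
    [0,[-0.45,-0.5,0],-0.09],
    [0,[-0.9,-1,0],-0.09],
    [0,[-0.9,-1,0],-0.09],
    [0,[-0.9,-1,0],-0.09],
    [0,[-0.9,-1,0],-0.09],
    [0,[-0.9,-1,0],-0.09],
    [0,[-0.9,-1,0],-0.09],
    [0,[-0.9,-1,0],-0.09],
    [0,[-0.9,-1,0],-0.09],
    [0,[-0.9,-1,0],-0.09],
    [0,[-0.9,-1,0],-0.09],
    [0,[-0.9,-1,0],-0.09],
    [0,[-0.9,-1,0],-0.09],
    [0,[-0.9,-1,0],-0.09],
    [0,[-0.9,-1,0],-0.09]
  ],
  "grip_force": 30
}}

```text
t: 2.28
tcp_pos: [0.4951, -0.2138, 0.231]
tcp_rot: [-0.345, -3.121, -0.001]
contact_force: [-0.3, 0.5, -0.8]
gripper_width: 0.0854
grip_force: 0.0
```

```bash
python3 -c "
from h import *
plan((.5015,-.2287,.1),77.5);plan((.5015,-.2287,.018),77.5)"
```

```text
tooly yaw 77.4 tilt 0.09 shift [-0.0161 -0.0221  0.2182] turn -0.0009 dist 0.132 q6 -1.89 jt 2.3
tooly yaw 77.4 tilt 0.09 shift [-0.0163 -0.0222  0.3549] turn -0.0009 dist 0.214 q6 -1.89 jt 2.3
```

{"api": "servo_tool", "payload": {
  "steps": [
    [0,[-0.016,-0.022,0.1],0],
    [0,[-0.016,-0.022,0.2],0],
    [0,[-0.016,-0.022,0.3],0],
    [0,[-0.016,-0.022,0.355],0],
    [0,[-0.016,-0.022,0.355],0],
    [1,[-0.016,-0.022,0.355],0],
    [1,[-0.016,-0.022,0.355],0],
    [1,[-0.016,-0.022,0.355],0],
    [1,[-0.016,-0.022,0.355],0],
    [1,[-0.016,-0.022,0.355],0],
    [1,[-0.016,-0.022,0.355],0]
  ]
}}

```text
t: 3.65
tcp_pos: [0.5035, -0.2297, 0.0203]
tcp_rot: [0.343, 3.12, -0.002]
contact_force: [-0.6, 1.4, 6.9]
gripper_width: 0.0436
grip_force: 31.5
```

```bash
python3 -c "
from h import *
o=ctrl.get_obs();print(o['contact_force'],o['grip_force'],o['gripper_width'],o['tcp_pos'])
plan((.5015,-.2287,.15),77.5)
t,s=grab('top'),grab('side')
import numpy as np
c=lambda i,x,y,w,h:cv2.resize(i[y:y+h,x:x+w],(400,300),interpolation=cv2.INTER_CUBIC)
cv2.imwrite('pics/g0.png',np.hstack([c(t['pixels'],312,185,84,63),c(s['pixels'],270,240,84,63)])[:,:,::-1])
"
```

```text
[-0.6291271   1.41536567  6.9465638 ] 31.489874124526978 0.04362304815425506 [ 0.50352797 -0.22968602  0.0203218 ]
tooly yaw 77.4 tilt 0.19 shift [ 0.0029  0.0007 -0.2161] turn -0.0006 dist 0.130 q6 -1.90 jt 3.6
```

View pics/g0.png

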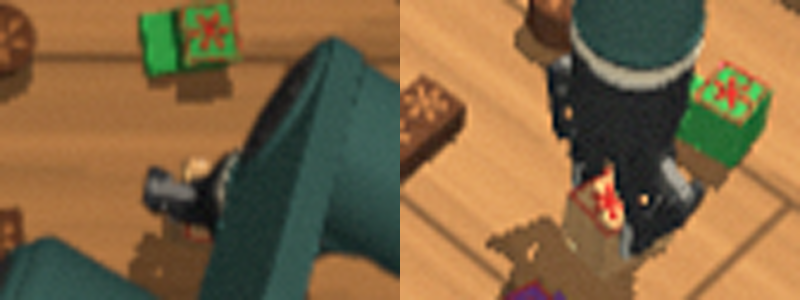

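The block is gripped (opening 43.6 mm). The side crop shows its carved face between the fingers, with the neighbouring blocks undisturbed.

{"api": "servo_tool", "payload": {
  "steps": [
    [1,[0,0,-0.1],0],
    [1,[0,0,-0.22],0],
    [1,[0,0,-0.22],0]
  ]
}}

```text
t: 4.12
tcp_pos: [0.5053, -0.2311, 0.1559]
tcp_rot: [0.343, 3.113, -0.007]
contact_force: [0.8, -0.9, -0.6]
gripper_width: 0.0436
grip_force: 31.3
```

```bash
python3 -c "
from h import *
plan((.544,.179,.11),90)"
```

```text
tooly yaw 77.4 tilt 0.60 shift [0.0865 0.6814 0.0733] turn -0.1047 dist 0.414 q6 -1.90 jt 4.1
```

{"api": "servo_tool", "payload": {
  "steps": [
    [1,[0.0865,0.681,0],-0.1],
    [1,[0.0865,0.681,0],-0.1],
    [1,[0.0865,0.681,0],-0.1],
    [1,[0.0865,0.681,0],-0.1],
    [1,[0.0865,0.681,0],-0.1],
    [1,[0.0865,0.681,0],-0.1],
    [1,[0.0865,0.681,0],-0.1],
    [1,[0.0865,0.681,0],-0.1],
    [1,[0.0865,0.681,0.075],-0.105],
    [1,[0.0865,0.681,0.075],-0.105],
    [1,[0.0865,0.681,0.075],-0.105],
    [1,[0.0865,0.681,0.075],-0.105]
  ]
}}

```text
t: 5.62
tcp_pos: [0.5415, 0.1806, 0.1067]
tcp_rot: [0.0, 3.139, 0.0]
contact_force: [-0.2, 0.1, -1.4]
gripper_width: 0.0436
grip_force: 31.3
```

```bash
python3 -c "
from h import *
plan((.544,.179,.05),90);plan((.544,.179,.034),90)
t,s=grab('top'),grab('side')
o=ctrl.get_obs();print(o['tcp_pos'])
c=lambda i,x,y,w,h:cv2.resize(i[y:y+h,x:x+w],(400,400),interpolation=cv2.INTER_CUBIC)
cv2.imwrite('pics/g1.png',np.hstack([c(t['pixels'],190,160,100,100),c(s['pixels'],185,160,90,90)])[:,:,::-1])
"
```

```text
tooly yaw 90.0 tilt 0.13 shift [-0.0039 -0.0026  0.0945] turn -0.0001 dist 0.057 q6 -1.37 jt 5.6
tooly yaw 90.0 tilt 0.13 shift [-0.0038 -0.0026  0.1212] turn -0.0001 dist 0.073 q6 -1.37 jt 5.6
[0.54135994 0.18076839 0.10655285]
```

View pics/g1.png

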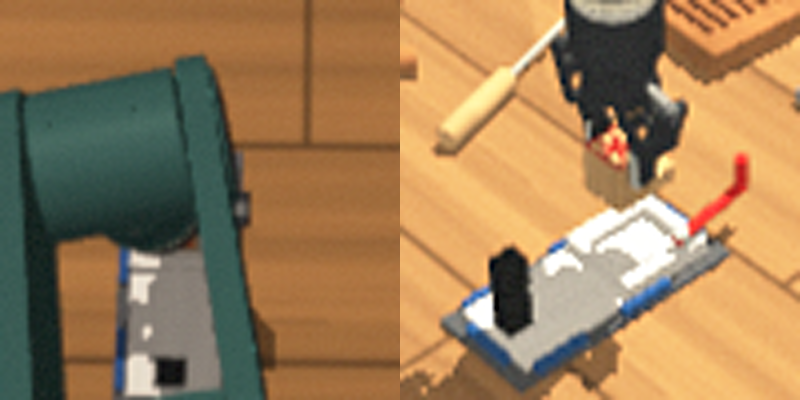

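The top view is blocked by the arm. The side view shows the block upright in the fingers over the pocket, with its ledge towards the lever.

{"api": "servo_tool", "payload": {
  "steps": [
    [1,[-0.004,-0.0026,0.04],0],
    [1,[-0.004,-0.0026,0.08],0],
    [1,[-0.004,-0.0026,0.08],0],
    [1,[-0.004,-0.0026,0.08],0]
  ]
}}

```text
t: 6.22
tcp_pos: [0.5435, 0.1795, 0.0583]
tcp_rot: [-0.001, 3.14, 0.0]
contact_force: [0.6, 0.6, -0.8]
gripper_width: 0.0436
grip_force: 31.4
```

```bash
python3 -c "
from h import *
s=grab('side');cv2.imwrite('pics/g2.png',cv2.resize(s['pixels'][188:248,190:270],(800,600),interpolation=cv2.INTER_CUBIC)[:,:,::-1])
plan((.544,.179,.036),90)
o=ctrl.get_obs();print(o['tcp_pos'],o['contact_force'])
"
```

```text
tooly yaw 90.0 tilt 0.11 shift [-0.0003 -0.001   0.0375] turn 0.0003 dist 0.022 q6 -1.37 jt 6.3
[0.54377844 0.17956537 0.05847517] [ 0.26418328 -0.5482633  -0.18457755]
```

View pics/g2.png

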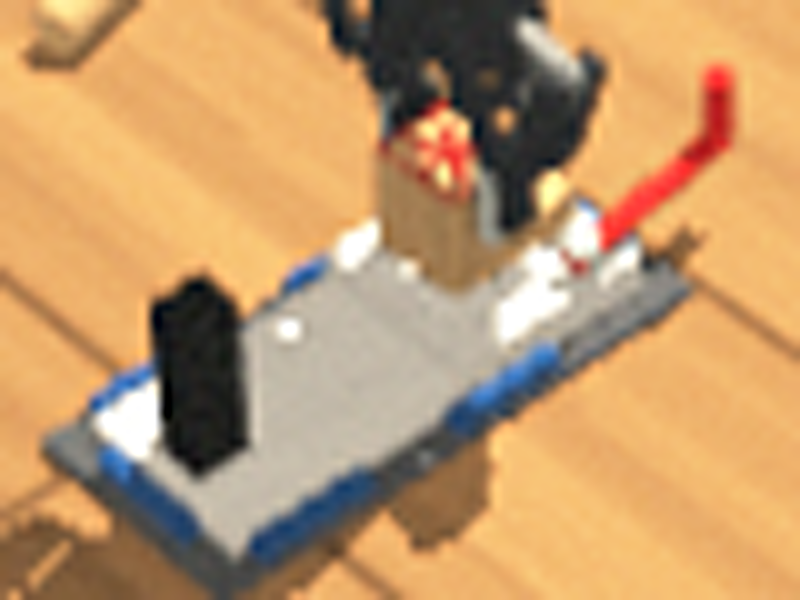

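The side view shows the block just above the pocket, with its near bottom corner at crop (460,290).

```bash
python3 -c "
from h import *
s=grab('side')
S=lambda X,Y:(190+(X+.5)/10-.5,188+(Y+.5)/10-.5)
for n,a,z in(('botnear',(460,290),.0385),('topnear',(468,198),.0845),('topleft',(383,148),.0845),('botleft',(385,243),.0385)): print(n,onz(s,*S(*a),z))
plan((.544,.179,.036),90)
for n,p in(('seat-centre',(.542,.179)),):
  for dx,dy in((-20,-22),(-20,22)): 
    for z in(.0385,.0845):
      print(dx,dy,z,(proj(s,(p[0]+dx/1e3,p[1]+dy/1e3,z))-[190,188]+.5)*10)
"
```

```text
botnear [0.52692709 0.15773389 0.0385    ]
topnear [0.52948568 0.1544639  0.0845    ]
topleft [0.52516091 0.1952024  0.0845    ]
botleft [0.52366839 0.1950794  0.0385    ]
tooly yaw 90.0 tilt 0.12 shift [-0.0002 -0.001   0.0376] turn 0.0003 dist 0.023 q6 -1.37 jt 6.3
-20 -22 0.0385 [451.71446096 298.15609123]
-20 -22 0.0845 [448.0053157  205.00770433]
-20 22 0.0385 [371.39893655 237.65500566]
-20 22 0.0845 [366.23798705 144.79365018]
```

{"api": "servo_tool", "payload": {
  "steps": [
    [1,[0,0,0.01],0],
    [1,[0,0,0.02],0],
    [1,[0,0,0.025],0],
    [1,[0,0,0.03],0],
    [1,[0,0,0.03],0]
  ]
}}

```text
t: 6.95
tcp_pos: [0.5475, 0.1796, 0.0418]
tcp_rot: [-0.002, 3.133, 0.001]
contact_force: [2.6, -1.1, 14.7]
gripper_width: 0.0436
grip_force: 35.1
```

{"api": "servo_tool", "payload": {
  "steps": [
    [1,[-0.006,0,0],0],
    [1,[-0.006,0,0.005],0],
    [1,[-0.006,0,0.01],0],
    [1,[-0.006,0,0.01],0]
  ]
}}

```text
t: 7.45
tcp_pos: [0.5504, 0.1796, 0.0385]
tcp_rot: [-0.002, 3.134, 0.001]
contact_force: [-5.0, -3.9, 43.1]
gripper_width: 0.0436
grip_force: 39.8
```

```bash
python3 -c "
from h import *
s=grab('side');cv2.imwrite('pics/g3.png',cv2.resize(s['pixels'][188:248,190:270],(800,600),interpolation=cv2.INTER_CUBIC)[:,:,::-1])
o=ctrl.get_obs();print(o['tcp_pos'],o['tcp_rot'],o['contact_force'],o['ft_torque'])
"
```

```text
[0.55035362 0.17958198 0.03846583] [-1.77145299e-03  3.13339065e+00  9.06645758e-04] [-5.3700099  -4.58889136 41.35827233] [-0.69535782  1.07841139  0.0531987 ]
```

View pics/g3.png

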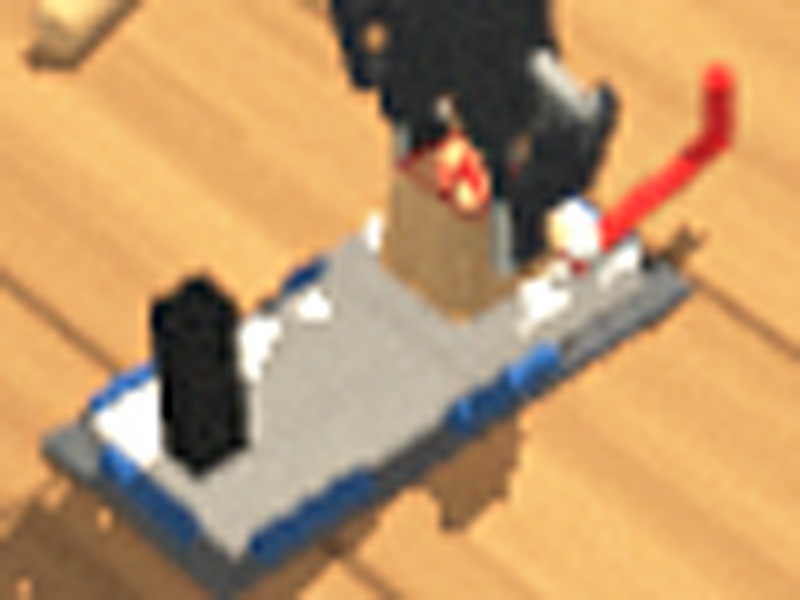

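```bash
python3 -c "
from h import *
s=grab('side')
S=lambda X,Y:(190+(X+.5)/10-.5,188+(Y+.5)/10-.5)
def ony(u,v,y):
    o,r=ray(s,u,v); return o+r*(y-o[1])/r[1]
for dy in (0,-.002):
  for n,a,y in(('botnear',(458,318),.1575),('topnear',(485,214),.1575),('topleft',(398,160),.2015),('botleft',(383,268),.2015)): print(n,ony(*S(*a),y+dy))
  print('hover')
  for n,a,y in(('botnear',(460,290),.1575),('topnear',(468,198),.1575),('topleft',(383,148),.2015),('botleft',(385,243),.2015)): print(n,ony(*S(*a),y+dy))
"
```

```text
botnear [0.52526662 0.1575     0.02562584]
topnear [0.53986499 0.1575     0.06788616]
topleft [0.53703799 0.2015     0.06693236]
botleft [0.52732399 0.2015     0.01892414]
hover
botnear [0.52672726 0.1575     0.03879892]
topnear [0.53209854 0.1575     0.08076764]
topleft [0.53030466 0.2015     0.07710911]
botleft [0.52890265 0.2015     0.03063508]
botnear [0.52356129 0.1555     0.02821256]
topnear [0.53812575 0.1555     0.07037473]
topleft [0.53538956 0.1995     0.06930206]
botleft [0.52569702 0.1995     0.02139992]
hover
botnear [0.52501854 0.1555     0.04135505]
topnear [0.53037735 0.1555     0.08322629]
topleft [0.5286711  0.1995     0.07945632]
botleft [0.52727219 0.1995     0.03308498]
```

{"api": "servo_tool", "payload": {
  "steps": [
    [1,[0,0,-0.006],0],
    [1,[0,0,-0.008],0]
  ]
}}

```text
t: 7.8
tcp_pos: [0.5488, 0.1796, 0.0392]
tcp_rot: [-0.001, 3.137, 0.001]
contact_force: [3.9, -0.9, 3.8]
gripper_width: 0.0435
grip_force: 34.9
```

{"api": "servo_tool", "payload": {
  "steps": [
    [0,[0,0,0],0],
    [0,[0,0,0],0],
    [0,[0,0,0],0],
    [0,[0,0,-0.05],0],
    [0,[0,0,-0.15],0],
    [0,[0,-0.15,-0.2],0],
    [0,[0,-0.33,-0.2],0],
    [0,[0,-0.33,-0.2],0],
    [0,[0,-0.33,-0.2],0],
    [0,[0,-0.33,-0.2],0]
  ]
}}

```text
t: 9.05
tcp_pos: [0.5462, -0.019, 0.1578]
tcp_rot: [-0.003, -3.141, -0.001]
contact_force: [0.8, 0.1, -0.6]
gripper_width: 0.0851
grip_force: 0.0
```

```bash
python3 -c "
from h import *
s=grab('side');t=grab('top');a=cv2.resize(t['pixels'][178:270,214:258],(287,600),interpolation=cv2.INTER_CUBIC);b=cv2.resize(s['pixels'][188:248,190:270],(510,382),interpolation=cv2.INTER_CUBIC)
c=np.zeros((600,797,3),np.uint8);c[:,:287]=a;c[:382,287:]=b;cv2.imwrite('pics/g4.png',c[:,:,::-1])
o=ctrl.get_obs();print(o['tcp_pos'],o['t'])
"
```

```text
[ 0.54611715 -0.01731392  0.15764862] 9.15
```

View pics/g4.png

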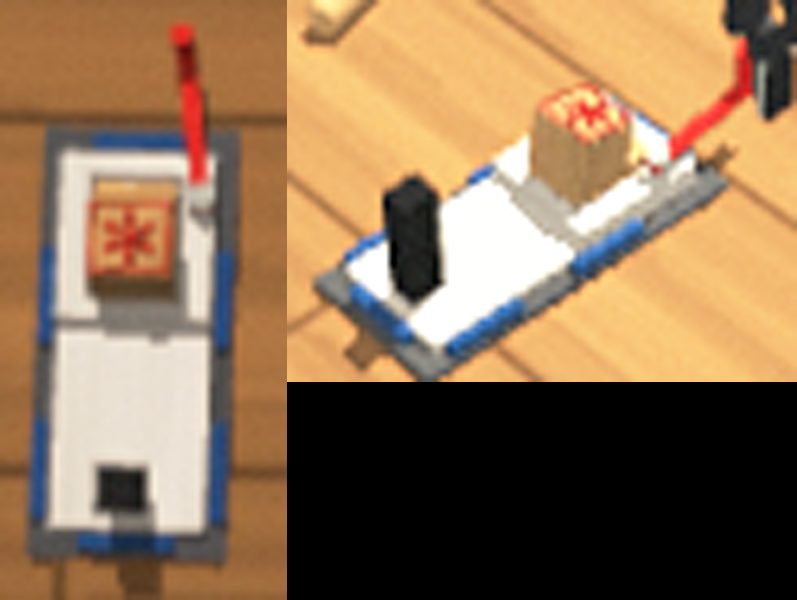

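The top crop shows the block let go with its ledge end in the pocket. It leans, and its -x bottom edge (crop row ≈297) is still at rim level. That was the last picture I may view, so from here I measure numerically.

```bash
python3 -c "
from h import *
t=grab('top');s=grab('side')
def cls(d,x0,x1,y0,y1):
  for v in range(y0,y1):
    print(v,''.join((lambda r,g,b:'R' if r-g>70 and r>120 else 'B' if b>r+30 else 'w' if r-b>45 else 'W' if r>170 else 'g' if r>90 else '.')(*map(int,d['pixels'][v,u])) for u in range(x0,x1)))
cls(t,219,251,199,232)
print();cls(s,225,256,196,226)
"
```

```text
199 ww.......BBBBBBBBBBBBBBRRRR..ggg
200 ww..ggggg.BBBBBBBBBBBBBRRRRg...g
201 ww.ggWWWWWWggWgWgggggggwRRRggg.g
202 ww.gWWWWWWWWWWWWWWWWWWWwRRRWg..g
203 ww.gWWWWWWWWWWWWWWWWWWWWRRRWg..g
204 ww.gWWWWWWWWWWWWWWWWWWWWRRRWg..g
205 wwggWWWWWgwwwwwwwwwwwggwRRRW...g
206 ww.gWWWWWwwwwwwwwwwwwwwWwwwW...g
207 ww.gWWWWWwwwwwwwwwwwwwwWWWWW...g
208 ww.gWWWWwwwwwwwwwRRRRwgWWWWg...g
209 ww.gWWWWwRRRRRRRRRRRRwgWgWWg...g
210 wg.gWWWWwRwwwwRRwwwwRwgWgggg...g
211 wg.gWWWWwRwRwwRRwwwwRwgWWggg...g
212 wg.gWWWWRRwRRRRRRRRwRwgWWWgg...w
213 wg.gWWWWwRwRRRRRRRRwRwgWWWWW...w
214 wg.gWWWWRRwRRRRRRRwwRwgWWWWW...w
215 wg.gWWWWRRwRRRRRRRRwRwgWWWWW...w
216 wBBgWWWWRRwRRRRRRRRwRwgWWWWW.B.w
217 wBBgWWWWRRwRwwRRwwwwRwgWWWWgBBBw
218 wBBgWWWWRRRwwRRRwwwRRwgWWWWgBBBg
219 wBBgWWWWRRRRRRRRRRRRRwggWWWgBBBg
220 wBBgWWWWwwwwwwwwwwwwwgggWWWgBBBw
221 wBBgWWWWgwwwwwwwwwwwwgggWWWgBB.w
222 wBBgWWWWggwwwwwww...w.ggWWWgBB.w
223 wBBgWWWWWgggggggggggggggWWWgBB.w
224 wBBgWWWWWWggggggggggggggWWWgBB.w
225 wBBgWWWWWWggggggggggggggWWWgBB.w
226 wBBgWWWWWWggggggggggggggWWWgBB.w
227 wBB.ggggggggggggggggggggggggBB.w
228 wBBgWWWWWWWgggggggggggg
[... 501 characters left out ...]
RwRRWBgwwwwwwRRR
207 wwwwwwwRRRwwRwwRRRwwWBgwwwwRRRR
208 wwwwwwwwwRRwwRwRRwwwWWWBwwRRRRR
209 wwwwwwwwwwRRRRRwwwwwWWWWBRRRRRw
210 wwWwwwwwwwwRwwwwwwwwwWWWWRRRRww
211 WWWwwwwwwwwwwwwwwwwwwWWWWRRRwww
212 WWWwwwwwwwwwwwwwwwwwwwWWWRwWWww
213 WWWwwwwwwwwwwwwwwwwwwwWWWWWWWgw
214 WWWwwwwwwwwwwwwwwwwwwWRRgWWWW..
215 WWWwwwwwwwwwwwwwwwwwWWwwWWWWWgg
216 WWWWWwwwwwwwwwwwwwWWWWWWWWWWWgg
217 WWWWWWwwwwwwwwwwWWWWWWWWWWWWggg
218 WWWWWWWwwwwwwwwWWWWWWWWWWWggggg
219 WWWWWWWWWwwwwwWWWWWWWWWWggggggg
220 WWWWWWWWWWgWWWWWWWWWWWWgggggggw
221 WWWWWWWWWWWWWWWWWWWWWgggggggwww
222 WWWWWWWWWWWWWWWWWWgBBggggggwwww
223 WWWWWWWWWWWWWWWWWgBBBggggwwwwww
224 WWWWWWWWWWWWWWWgBBBBBggwwwwwwww
225 WWWWWWWWWWWWWWgBBBBB..wwwwwwwww
```

```bash
python3 -c "
from h import *
t=grab('top');s=grab('side')
np.set_printoptions(precision=4,suppress=True)
for z in(.014,.026):print('botedge',z,onz(t,234,222.6,z),'side near corner',onz(s,236.3,219.6,z))
for z in(.056,.06,.065,.07,.072):print('face',z,'-x',onz(t,233.7,219.5,z),'+x',onz(t,234.2,207.7,z))
for z in(.026,.032):print('ledge end',onz(t,234,204.6,z))
print('holder mid y',onz(t,234.5,215,.026),'rear raised edge',onz(t,234,200.8,.026),'front raised',onz(t,234,226.7,.026))
def seat(th,p):
  pass
# seated prediction
c=np.array([.542,.179,.037])
for n,d in(('bot-x',(-20,0,-11)),('face-x',(-20,0,23)),('face+x',(20,0,23)),('ledge',(40,0,-5)),('nearcorner rim',(-20,-22,-11))):print(n,proj(t,c+np.array(d)/1e3),proj(s,c+np.array(d)/1e3))
# tilt: foot line pivot ledge bottom at (xe,.014), angle th
for th in(0,5,10,14):
  a=np.radians(th);xe=.581
  f=lambda bx,bz:np.array([xe-(40-bx)*1e-3*np.cos(a)+bz*1e-3*np.sin(a),.179,.014+(40-bx)*1e-3*np.sin(a)+bz*1e-3*np.cos(a)])
  print(th,[np.round(proj(t,f(*q))[1],1) for q in((-20,0),(-20,46),(20,46),(40,18))], f(-20,0))
"
```

```text
botedge 0.014 [0.5237 0.1792 0.014 ] side near corner [0.5346 0.1631 0.014 ]
botedge 0.026 [0.5227 0.1783 0.026 ] side near corner [0.5266 0.1539 0.026 ]
face 0.056 -x [0.5306 0.1772 0.056 ] +x [0.5697 0.1764 0.056 ]
face 0.06 -x [0.5302 0.1769 0.06  ] +x [0.5692 0.1761 0.06  ]
face 0.065 -x [0.5298 0.1765 0.065 ] +x [0.5686 0.1757 0.065 ]
face 0.07 -x [0.5294 0.1761 0.07  ] +x [0.568  0.1753 0.07  ]
face 0.072 -x [0.5292 0.1759 0.072 ] +x [0.5678 0.1752 0.072 ]
ledge end [0.5838 0.1797 0.026 ]
ledge end [0.5831 0.1792 0.032 ]
holder mid y [0.5484 0.1772 0.026 ] rear raised edge [0.5968 0.18   0.026 ] front raised [0.509 0.178 0.026]
bot-x [233.7897 222.8162] [230.7433 216.7357]
face-x [232.9911 221.998 ] [230.4196 209.964 ]
face+x [233.2727 209.8677] [238.6245 204.737 ]
ledge [234.0592 204.9113] [242.7697 207.7401]
nearcorner rim [240.3171 222.8892] [234.7699 219.7869]
0 [np.float64(223.4), np.float64(222.3), np.float64(210.2), np.float64(205.2)] [0.521 0.179 0.014]
5 [np.float64(223.2), np.float64(220.9), np.float64(208.9), np.float64(204.7)] [0.5212 0.179  0.0192]
10 [np.float64(222.9), np.float64(219.3), np.float64(207.6), np.float64(204.3)] [0.5219 0.179  0.0244]
14 [np.float64(222.5), np.float64(218.0), np.float64(206.5), np.float64(203.9)] [0.5228 0.179  0.0285]
```

```bash
python3 -c "
from h import *
plan((.546,.1785,.1577),90);plan((.546,.1785,.040),90)"
```

```text
tooly yaw 90.1 tilt 0.04 shift [-2.000e-04  3.261e-01  3.000e-04] turn 0.0012 dist 0.196 q6 -1.73 jt 9.3
tooly yaw 90.1 tilt 0.04 shift [-3.000e-04  3.261e-01  1.965e-01] turn 0.0012 dist 0.228 q6 -1.73 jt 9.3
```

{"api": "servo_tool", "payload": {
  "steps": [
    [0,[0,0.11,0],0],
    [0,[0,0.22,0],0],
    [0,[0,0.326,0],0],
    [0,[0,0.326,0],0],
    [0,[0,0.326,0.05],0],
    [0,[0,0.326,0.12],0],
    [0,[0,0.326,0.196],0],
    [0,[0,0.326,0.196],0],
    [1,[0,0.326,0.196],0],
    [1,[0,0.326,0.196],0],
    [1,[0,0.326,0.196],0],
    [1,[0,0.326,0.196],0],
    [1,[0,0.326,0.196],0]
  ],
  "grip_force": 20
}}

```text
t: 10.98
tcp_pos: [0.5482, 0.1775, 0.0426]
tcp_rot: [-0.001, 3.138, 0.002]
contact_force: [1.1, 0.6, 6.8]
gripper_width: 0.0441
grip_force: 23.6
```

{"api": "servo_tool", "payload": {
  "steps": [
    [1,[0,-0.003,0.006],0],
    [1,[0,-0.006,0.008],0],
    [1,[0,-0.006,0.01],0]
  ]
}}

```text
t: 11.35
tcp_pos: [0.5492, 0.1773, 0.0403]
tcp_rot: [0.002, 3.134, 0.01]
contact_force: [-8.0, 12.1, 40.3]
gripper_width: 0.044
grip_force: 28.8
```

```bash
python3 -c "
from h import *
o=ctrl.get_obs();print(o['tcp_pos'],o['tcp_rot'],o['contact_force'],o['ft_torque'])"
```

```text
[0.54916279 0.17727614 0.04031843] [2.40155670e-03 3.13438609e+00 1.00216970e-02] [-7.99494807 12.14717687 40.27373636] [ 2.4337116   1.47308979 -0.15230629]
```

{"api": "servo_tool", "payload": {
  "steps": [
    [1,[0,0.005,-0.002],0],
    [1,[0.004,0.005,-0.002],0],
    [1,[0.008,0.005,0],0],
    [1,[0.008,0.005,0],0]
  ]
}}

```text
t: 11.85
tcp_pos: [0.5491, 0.1776, 0.0403]
tcp_rot: [-0.001, 3.126, 0.004]
contact_force: [3.0, -0.1, 28.4]
gripper_width: 0.0435
grip_force: 27.4
```

```bash
python3 -c "
from h import *
o=ctrl.get_obs();print(o['tcp_pos'],o['tcp_rot'],o['contact_force'],o['ft_torque'])"
```

```text
[0.54910221 0.17761417 0.04028667] [-5.08140886e-04  3.12644761e+00  4.10631086e-03] [ 3.00007071 -0.05589759 28.38830456] [-0.09731508 -0.25088394 -0.22832507]
```

{"api": "servo_tool", "payload": {
  "steps": [
    [1,[0.006,0.003,-0.006],0],
    [1,[0,0.003,-0.006],0],
    [1,[-0.004,0.003,-0.006],0],
    [1,[-0.004,0.003,-0.006],0]
  ]
}}

```text
t: 12.35
tcp_pos: [0.5437, 0.1788, 0.0409]
tcp_rot: [-0.001, 3.141, 0.002]
contact_force: [-6.6, 1.6, 22.1]
gripper_width: 0.0436
grip_force: 26.9
```

```bash
python3 -c "
from h import *
o=ctrl.get_obs();print(o['tcp_pos'],o['tcp_rot'],o['contact_force'],o['ft_torque'])"
```

```text
[0.54371608 0.17883668 0.04093474] [-6.00518047e-04  3.14130983e+00  1.58435070e-03] [-6.55959055  1.64590946 22.05898167] [ 0.30022747  1.27038411 -0.06964521]
```

```bash
cat >> h.py <<'E'
def cls(d,x0,x1,y0,y1):
  for v in range(y0,y1):
    print(v,''.join((lambda r,g,b:'R' if r-g>70 and r>120 else 'B' if b>r+30 else 'w' if r-b>45 else 'W' if r>170 else 'g' if r>90 else '.')(*map(int,d['pixels'][v,u])) for u in range(x0,x1)))
E
python3 -c "
from h import *
s=grab('side')
cls(s,222,256,200,224)
c=np.array([.543,.179,.037]);
for n,d in(('bl',(-20,22,-11)),('bn',(-20,-22,-11)),('tl',(-20,22,23)),('tn',(-20,-22,23))):
  print(n,[np.round(proj(s,c+np.array(d)/1e3+[dx,0,dz]),1) for dx,dz in((0,0),(0,.008))])
"
```

```text
200 wwwwww.....gw............g..wwwwww
201 wwwwwwgg....w...............wwwwww
202 wwwwwwgg...RRw....g........wwwwwww
203 wwwwwwg..wRRRRw..gWg.......wwwwwww
204 wwwwwwwwwwRwwRR..gWg.......wwwwwww
205 wwwwwwwRRwRRRRRg..........wwwwwwwR
206 wwwwwwwwwwRRRRRw..........wwwwwwRR
207 wwwwwwwwwwRRRwRR.........BwwwwRRRR
208 wwwwwwwwwwwRwwRR.......WWWBwwRRRRR
209 wwwwwwwwwwwwwwRwgg....gWWWWBRRRRRR
210 wwwwwwwwwwwwwwwwgg....WWWWWWRRRRww
211 wwwWWwwwwwwwwwwwgg...wwwWWWWRRRgww
212 wwWWWwwwwwwwwwwwgg...wwwWWWWRRggww
213 WWWWWwwwwwwwwwwwgg...wwwwWWWwWWWgw
214 BWWWwwwwwwwwwwwwgg..gwwwwRwggWWW..
215 gWWWWwwwwwwwwwwwgggwwwwWwwwWWWWWgg
216 WWWWWWwwwwwwwwwwwwwwwWWWWWWWWWWWgg
217 WWWWWWWwwwwwwwwwwwwwWWWWWWWWWWWggg
218 WWWWWWWWwwwwwwwwwwWWWWWWWWWWWggggg
219 WWWWWWWWgWwwwwwwWWWWWWWWWWWWgggggg
220 WWWWWWWWWWWwwwWWWWWWWWWWWWgggggggw
221 WWWWWWWWWWWWWWWWWWWWWWWWWggggggwww
222 WWWWWWWWWWWWWWWWWWWWWgBgggggggwwww
223 WWWWWWWWWWWWWWWWWWWWgBBBggggwwwwww
bl [array([227. , 213.6]), array([226.9, 212. ])]
bn [array([235. , 219.7]), array([234.9, 218.1])]
tl [array([226.6, 206.8]), array([226.5, 205.2])]
tn [array([234.7, 212.9]), array([234.6, 211.2])]
```

{"api": "servo_tool", "payload": {
  "steps": [
    [1,[0,0,-0.05],0],
    [1,[0,0,-0.12],0],
    [1,[0,-0.1,-0.12],0],
    [1,[0,-0.2,-0.12],0],
    [1,[0,-0.23,-0.12],0],
    [1,[0,-0.23,-0.12],0],
    [1,[0,-0.23,-0.05],0],
    [1,[0,-0.23,0.01],0],
    [1,[0,-0.23,0.015],0],
    [1,[0,-0.23,0.015],0]
  ]
}}

```text
t: 13.65
tcp_pos: [0.5443, 0.0411, 0.0296]
tcp_rot: [0.003, -3.141, -0.0]
contact_force: [-0.2, 0.5, -0.3]
gripper_width: 0.0437
grip_force: 24.0
```

{"api": "servo_tool", "payload": {
  "steps": [
    [0,[0,0,0],0],
    [0,[0,0,0],0],
    [0,[0,0,0],0],
    [0,[0,0,-0.1],0],
    [0,[0,0,-0.2],0],
    [0,[0,-0.1,-0.2],0],
    [0,[0,-0.2,-0.2],0],
    [0,[0,-0.3,-0.2],0],
    [0,[0,-0.36,-0.2],0],
    [0,[0,-0.36,-0.2],0],
    [0,[0,-0.36,-0.2],0]
  ]
}}

```text
t: 15.02
tcp_pos: [0.5438, -0.1752, 0.1491]
tcp_rot: [0.0, -3.141, -0.001]
contact_force: [0.8, 0.8, 0.4]
gripper_width: 0.0852
grip_force: 0.0
```

```bash
python3 -c "
from h import *
t=grab('top');s=grab('side')
np.set_printoptions(precision=4,suppress=True)
u,v=proj(t,(.544,.041,.046)).astype(int);print(u,v)
cls(t,u-13,u+13,v-16,v+14)
def red(d):
    r,g,b=[d['pixels'][:,:,i].astype(int) for i in range(3)]
    return (r>110)&(r-g>75)&(r-b>60)
for d in(t,s):
    u,v=proj(d,(.544,.041,.046)).astype(int)
    p=np.argwhere(red(d)[v-14:v+14,u-16:u+16])[:,::-1]+[u-16,v-14]
    q=np.array([onz(d,a,b,.046)[:2] for a,b in p],np.float32);print(len(p),cv2.minAreaRect(q))
print(ctrl.get_obs()['tcp_pos'])
# holder check
cls(t,219,251,199,232)
"
```

```text
274 216
200 wwwwwwwwwwwwwwwwwwwwwwwwww
201 wwwwwwwwwwwwwwwwwwwwwwwwww
202 wwwwwwwwwwwwwwwwwwwwwwwwww
203 wwwwwwwwwwwwwwwwwwwwwwwwww
204 wwwwwwwwwwwwwwwwwwwwwwwwww
205 wwwwwwwwwwwwwwwwwwwwwwwwww
206 wwwwwwwwwwwwwwwwwwwwwwwwww
207 wwwwwwwwwwwwwwwwwwwwwwwwww
208 wwwwwwwwwwwwwwwwwwwwwwwwww
209 wwwwwwwwwwwwwwwwwwwwwwwwww
210 wwwwwwwwwwwwwwwwwwwwwwwwww
211 wwwwwwwwwwwwwwwwwwwwwwwwww
212 wwwwwwwwwwwwwwwwwwwwwwwwww
213 wwwwwwwwwwwwwwwwwwwwwwwwww
214 wwwwwwwwwRRRRRRRRRRRRRwwww
215 wwwwwwwwwRwwwwRRwwwwRRwwww
216 wwwwwwwwwRwwwRRRwwwwRRwwww
217 wwwwwwwwwRwRRRRRRRRwRRwwww
218 wwwwwwwwwRwRRRRRRRRwRRwwww
219 wwwwwwwwwRwwRRRRRRwwRwwwww
220 wwwwwwwwwRwRRRRRRRRwRwwwww
221 wwwwwwwwwRwRRRRRRRRwRwwwww
222 wwwwwwwwwRwwwwRRwwwwRwwwww
223 wwwwwwwwwRwwwwRRwwwwRwwwww
224 wwwwwwwwwRRRRRRRRRRRRwwwww
225 wwwwwwwwwwwwwwwwwwwwRwwwww
226 wwwwwwwwwwwwwwwwwwwwwwwwww
227 wwwwwwwwwwwwwwwwwwwwwwwwww
228 wwwwwwwwwwwwwwwwwwwwwwwwww
229 wwwwwwwwwwwwwwwwwwwwwwwwww
81 ((0.5346775650978088, 0.039208292961120605), (0.03323240578174591, 0.036670174449682236), 0.6294620633125305)
71 ((0.5358627438545227, 0.03858745098114014), (0
[... 608 characters left out ...]
3 wg.gWWWWWWWWWWWWWWWWWWWWWWWW...w
214 wg.gWWWWWgWWWWWWWWWWWWWWWWWW...w
215 wg.gWWWWWWWWWWWWWWWWWWWWWWWWg..w
216 wBBgWWWWWgWWWWWWWWWWWWWWWWWW.B.w
217 wBBgWWWWWgWWWWWWWWWWWWWWWWWWBBBw
218 wBBgWWWWWgWWWWWWWWWWWWWWWWWWBBBw
219 wBBgWWWWWgWWWWWWWWWWWWWWWWWWBBBw
220 wBBgWWWWWgWWWWWWWWWWWWWWWWWWBBBw
221 wBBgWWWWWgWWWWWWWWWWWWWWWWWWBB.w
222 wBBgWWWWWgWWWWWWWWWWWWWWWWWWBB.w
223 wBBgWWWWWWWWWWWWWWWWWWWWWWWWBB.w
224 wBBgWWWWWWWWWWWWWWWWWWWWWWWgBB.w
225 wBBgWWWWWWWWWWWWWWWWWWWWWWWgBB.w
226 wBBgWWWWWWWWWWWWWWWWWWWWWWWgBB.w
227 wBBgWgggggggggggggggggggWWggBB.w
228 wBBgWWWWWWWWWWWWWWWWWWWWggggBBgw
229 gBBgWWWWWWWWWWWWWWWWWWWWWWWgBBgw
230 gBBgWWWWWWWWWWWWWWWWWWWWWWWgBBgw
231 w..gWWWWWWWWWWWWWWWWWWWWWWWg.Bgw
```

```bash
python3 -c "
from h import *
t=grab('top')
np.set_printoptions(precision=4,suppress=True,linewidth=150)
g=t['pixels'].mean(2)
pr=g[200:232,232:240].mean(1);print('rows200',pr.astype(int))
print('cols220',g[209:221,220:252].mean(0).astype(int))
w=205;k=np.arange(203,209);c=g[203:209,232:240].mean(1).max()-g[203:209,232:240].mean(1);c[c<8]=0;r=(c*k).sum()/c.sum();print('row',r,onz(t,236,r,.02))
k=np.arange(226,232);c=g[226:232,230:240].mean(1).max()-g[226:232,230:240].mean(1);c[c<8]=0;r2=(c*k).sum()/c.sum();print('step row',r2,onz(t,236,r2,.02))
k=np.arange(225,233);c=g[209:221,225:233].mean(0).max()-g[209:221,225:233].mean(0);c[c<8]=0;r3=(c*k).sum()/c.sum();print('col',r3,onz(t,r3,214,.02))
f=t['pixels'][:,:,0].astype(int)-t['pixels'][:,:,1]
print('frame rows',f[208:230,272:274].mean(1),f[208:230,279:281].mean(1));print('frame cols',f[215:217,264:290].mean(0))
"
```

```text
rows200 [ 92 159 230 227 199 134 162 217 228 228 227 227 227 226 226 226 226 226 226 226 226 225 225 221 217 222 204 141 170 225 226 225]
cols220 [ 91  84 117 194 220 222 220 196 156 225 229 227 226 226 227 228 227 226 225 226 224 220 208 214 199 192 168  83  78  81  83 109]
row 205.29607438016527 [0.5823 0.1733 0.02  ]
step row 227.2013314504741 [0.5077 0.1717 0.02  ]
col 227.55523043160207 [0.5522 0.2013 0.02  ]
frame rows [ 51.   59.   56.5  53.5  54.5  66.   82.5  54.5  67.  107.5  96.   75.5  90.5  93.   53.5  63.5  77.   58.5  29.   31.5  35.   33.5] [46.  56.  54.  54.5 54.5 63.  84.5 60.5 62.  74.  67.5 57.  72.  74.5 54.5 60.  74.5 65.  30.5 31.  33.  32.5]
frame cols [ 55.5  57.5  56.5  55.   54.   53.   81.   57.5  59.5  62.   69.  110.5  91.   58.   63.   62.   60.5  78.5  74.5  57.5  56.   56.   56.5  58.5
  57.5  56.5]
```

```bash
python3 -c "
from h import *
t=grab('top')
b=onz(t,275.7,219.08,.046);print(b)
plan((b[0],b[1],.149),90);plan((b[0],b[1],.020),90)"
```

```text
[0.53438597 0.03857928 0.046     ]
tooly yaw 90.1 tilt 0.02 shift [1.560e-02 3.553e-01 3.000e-04] turn 0.0010 dist 0.213 q6 -2.00 jt 15.2
tooly yaw 90.1 tilt 0.02 shift [0.0155 0.3552 0.2153] turn 0.0010 dist 0.249 q6 -2.00 jt 15.2
```

{"api": "servo_tool", "payload": {
  "steps": [
    [0,[0.0155,0.1,0],0],
    [0,[0.0155,0.2,0],0],
    [0,[0.0155,0.3,0],0],
    [0,[0.0155,0.355,0],0],
    [0,[0.0155,0.355,0],0],
    [0,[0.0155,0.355,0.08],0],
    [0,[0.0155,0.355,0.16],0],
    [0,[0.0155,0.355,0.21],0],
    [0,[0.0155,0.355,0.21],0],
    [0,[0.0155,0.355,0.21],0]
  ],
  "grip_force": 45
}}

```text
t: 16.48
tcp_pos: [0.5357, 0.0367, 0.024]
tcp_rot: [-0.001, 3.14, -0.0]
contact_force: [0.1, 0.2, -0.7]
gripper_width: 0.0859
grip_force: 0.0
```

```bash
python3 -c "
from h import *
plan((.5344,.0386,.022),90);print(ctrl.get_obs()['tcp_pos'])"
```

```text
tooly yaw 90.0 tilt 0.07 shift [0.0021 0.0031 0.0033] turn 0.0002 dist 0.003 q6 -1.63 jt 16.5
[0.53565747 0.03673268 0.02400622]
```

{"api": "servo_tool", "payload": {
  "steps": [
    [0,[0.002,0.003,0.002],0],
    [0,[0.002,0.003,0.002],0],
    [1,[0.002,0.003,0.002],0],
    [1,[0.002,0.003,0.002],0],
    [1,[0.002,0.003,0.002],0],
    [1,[0.002,0.003,0.002],0],
    [1,[0.002,0.003,0.002],0]
  ]
}}

```text
t: 17.35
tcp_pos: [0.5338, 0.039, 0.0223]
tcp_rot: [-0.001, 3.141, -0.0]
contact_force: [-1.4, 1.1, 5.5]
gripper_width: 0.0432
grip_force: 46.7
```

```bash
python3 -c "
from h import *
o=ctrl.get_obs();print(o['tcp_pos'],o['tcp_rot'],o['contact_force'],o['gripper_width'])"
```

```text
[0.53377418 0.0390039  0.0222741 ] [-1.05913966e-03  3.14127326e+00 -9.89662534e-05] [-1.37447195  1.13019823  5.45854103] 0.04315079046510361
```

{"api": "servo_tool", "payload": {
  "steps": [
    [1,[0,0,-0.06],0],
    [1,[-0.011,0,-0.12],0],
    [1,[-0.011,0.08,-0.12],0],
    [1,[-0.011,0.16,-0.12],0],
    [1,[-0.011,0.232,-0.12],0],
    [1,[-0.011,0.232,-0.12],0],
    [1,[-0.011,0.232,-0.09],0],
    [1,[-0.011,0.232,-0.06],0],
    [1,[-0.011,0.232,-0.06],0],
    [1,[-0.011,0.232,-0.06],0],
    [1,[-0.011,0.232,-0.06],0]
  ]
}}

```text
t: 18.73
tcp_pos: [0.5408, 0.178, 0.0586]
tcp_rot: [-0.0, 3.14, 0.0]
contact_force: [0.7, -0.2, -0.5]
gripper_width: 0.0429
grip_force: 46.2
```

```bash
python3 -c "
from h import *
s=grab('side')
plan((.5404,.1782,.055),90);print(ctrl.get_obs()['tcp_pos'])
cls(s,222,256,196,222)"
```

```text
tooly yaw 90.0 tilt 0.07 shift [0.0006 0.0003 0.006 ] turn 0.0002 dist 0.004 q6 -1.37 jt 18.8
[0.54073227 0.17803747 0.05860006]
196 wwwww.....gw.........g.ggg..wwwwww
197 wwwwwg..............gg...g.wwwwwww
198 wwwwwwg.....w..............wwwwwww
199 wwwwwwg....RR....ww........wwwwwww
200 wwwwwwg..wRRRRw..wR.......wwwwwwww
201 wwwwwwg.wRwwRRw..ww.......wwwwwwww
202 wwwwwwgwwwwRRRR...........wwwwwwww
203 wwwwwwwRwwRRRRR..........wwwwwwwww
204 wwwwwwwwwRwRRRRg........wRwwwwwwww
205 wwwwwwwwwRRRwwRw......wwwwwwwwwwwR
206 wwwwwwwwwwRRwwwgg....wwwwwwwwwwwRR
207 wwwwwwwwwwwwRwwgg....wwwwwwwwwwRRR
208 wwwwwwwwwwwwwRRgg....wwwwwgwwRRRRR
209 wwwwwwwwwwwwwwwgg....wwwwwWBRRRRRR
210 wwwwwWwwwwwwwwwggg..gwwwwwWWRRRRww
211 wwwWWWwwwwwwwwwgg..gwwwwwWWWRRRwww
212 wwWWWWWwwwwwwwwwggwwwwgWWWWWRRggww
213 WWWWWWWwwwwwwwwwwwwwwwWWwWWWwWWWgw
214 BWWWWWWWWwwwwwwwwwwwWWWWwRwggWWW..
215 WWWWWWWWWWwwwwwwwwwWWWWWWwwWWWWWgg
216 WWWWWWWWWWWgwwwwwWWWWWWWWWWWWWWWgg
217 WWWWWWWWWWWWWwwwWWWWWWWWWWWWWWWggg
218 WWWWWWWWWWWWWWWWWWWWWWWWWWWWWggggg
219 WWWWWWWWWWWWWWWWWWWWWWWWWWWWgggggg
220 WWWWWWWWWWWWWWWWWWWWWWWWWWgggggggw
221 WWWWWWWWWWWWWWWWWWWWWWWWWggggggwww
```

{"api": "servo_tool", "payload": {
  "steps": [
    [1,[0,0,0.008],0],
    [1,[0,0,0.015],0],
    [1,[0,0,0.02],0],
    [1,[0,0,0.024],0],
    [1,[0,0,0.024],0]
  ]
}}

```text
t: 19.4
tcp_pos: [0.5405, 0.1782, 0.0432]
tcp_rot: [-0.001, 3.141, -0.0]
contact_force: [2.2, -0.6, -1.9]
gripper_width: 0.0432
grip_force: 46.4
```

```bash
python3 -c "
from h import *
o=ctrl.get_obs();print(o['tcp_pos'],o['tcp_rot'],o['contact_force'],o['ft_torque'])"
```

```text
[0.54052554 0.17821972 0.04323849] [-9.78054452e-04  3.14109854e+00 -2.89528130e-05] [ 2.18011656 -0.59929212 -1.88364513] [-0.00416615 -0.2830823  -0.02453007]
```

It has gone 5 mm below the rim without force, so it is in the pocket. I continue down.

{"api": "servo_tool", "payload": {
  "steps": [
    [1,[-0.001,0,0.004],0],
    [1,[-0.001,0,0.008],0],
    [1,[-0.001,0,0.012],0],
    [1,[-0.001,0,0.013],0]
  ]
}}

```text
t: 19.9
tcp_pos: [0.5406, 0.1781, 0.0363]
tcp_rot: [0.001, -3.141, 0.0]
contact_force: [-2.9, -1.2, 12.5]
gripper_width: 0.0431
grip_force: 47.9
```

{"api": "servo_tool", "payload": {
  "steps": [
    [0,[0,0,0],0],
    [0,[0,0,0],0],
    [0,[0,0,0],0],
    [0,[0,0,-0.06],0],
    [0,[0,0,-0.15],0],
    [0,[-0.1,-0.1,-0.2],0.1],
    [0,[-0.18,-0.2,-0.2],0.2],
    [0,[-0.18,-0.3,-0.2],0.3],
    [0,[-0.18,-0.3,-0.2],0.4],
    [0,[-0.18,-0.3,-0.2],0.5],
    [0,[-0.18,-0.3,-0.2],0.6],
    [0,[-0.18,-0.3,-0.2],0.7],
    [0,[-0.18,-0.3,-0.2],0.75],
    [0,[-0.18,-0.3,-0.2],0.75]
  ]
}}

```text
t: 21.65
tcp_pos: [0.6485, -0.0017, 0.1554]
tcp_rot: [-2.224, -2.218, 0.001]
contact_force: [-0.4, -0.2, 0.8]
gripper_width: 0.0854
grip_force: 0.0
```

```bash
python3 -c "
from h import *
t=grab('top');s=grab('side')
cls(t,219,251,176,226)
c=np.array([.541,.178,.037])
for n,d in(('bot-x',(-20,0,-11)),('face-x',(-20,0,23)),('face+x',(20,0,23)),('ledge',(40,0,-5))):print(n,proj(t,c+np.array(d)/1e3))
print(ctrl.get_obs()['tcp_pos'])
def red(d):
    r,g,b=[d['pixels'][:,:,i].astype(int) for i in range(3)]
    return (r>110)&(r-g>75)&(r-b>60)
cls(s,250,268,190,205)
plan((.652,.153,.16),0)
"
```

```text
176 wwwwwwwwwwwwwwwwwwwwwwwwwwwwwwww
177 wwwwwwwwwwwwwwwwwwwwwwwwwwwwwwww
178 wwwwwwwwwwwwwwwwwwwwwwwwwwwwwwww
179 wwwwwwwwwwwwwwwwwwwwwwwwwwwwwwww
180 wwwwwwwwwwwwwwwwwwwwwwwwwwwwwwww
181 wwwwwwwwwwwwwwwwwwwwwwRRRwwwwwww
182 wwwwwwwwwwwwwwwwwwwwwRRRRwwwwwww
183 wwwwwwwwwwwwwwwwwwwwwRRRRwwwwwww
184 wwwwwwwwwwwwwwwwwwwwwRRRRwwwwwww
185 wwwwwwwwwwwwwwwwwwwwwwRRwRwwwwww
186 wwwwwwwwwwwwwwwwwwwwwwwwRRwwwwww
187 wwwwwwwwwwwwwwwwwwwwwwRRRRwwwwww
188 wwwwwwwwwwwwwwwwwwwwwwwRRRwwwwww
189 wwwwwwwwwwwwwwwwwwwwwwwRRRwwwwww
190 wwwwwwwwwwwwwwwwwwwwwwRRRRwwwwww
191 wwwwwwwwwwwwwwwwwwwwwwRRRRwwwwww
192 wwwwwwwwwwwwwwwwwwwwwwRRRRwwwwww
193 wwwwwwwwwwwwwwwwwwwwwwRRRRwwwwww
194 wwwwwwwwwwwwwwwwwwwwwwRRRRwwwwww
195 wwwwwwwwwwwwwwwwwwwwwwwRRRwwwwww
196 wwwwwwwwwwwwwwwwwwwwwwwRRRRwwwww
197 wwggggwwwggggwwwwwwwwwwRRRRwwwww
198 wwgg.gggg.BBB..........RRRRggggg
199 wwg..gg..BBBBBBBBBBBBBBgRRR...gg
200 wwg.ggggggBBBBBBBBBBBBBgRRRg...g
201 wwg.gWWWWWWWWWWgggggggggRRRggggg
202 wwgggWWWWWWWWWWWWWWWWWWwRRRWgg.g
203 wwgggWWWWWWWWWWWWWWWWWWWRRRWgg.g
204 wwgggWWWWWWWWWWWWWWWWWWWRRRwgggg
205 wwgggWWWWgwwwwwwwwwwwwW
[... 666 characters left out ...]
gWWWWBB.w
224 wBBgWWWWWWggggggggggggggWWWgBB.w
225 wBBgWWWWWWgggggggggggggWWWWgBB.w
bot-x [234.07956286 223.1164692 ]
face-x [233.28868373 222.3062573 ]
face+x [233.56881923 210.1727268 ]
ledge [234.34829175 205.2083798 ]
[ 0.64857795 -0.00172494  0.15540608]
190 wwwwwwwwwwwwwwwwww
191 wwwwwwwwwwwwwwwwww
192 wwwwwwwwwwwwwwwwww
193 wwwwwwwwwwwwwwwwww
194 wwwwwwwwwwwRRwwwww
195 wwwwwwwwwwRRRRwwww
196 wwwwwwwwwwRRRRwwww
197 wwwwwwwwwwRRRRwwww
198 wwwwwwwwwwRRRRwwww
199 wwwwwwwwwwRRRRwwww
200 wwwwwwwwwwRRRRwwww
201 wwwwwwwwwwRRRRwwww
202 wwwwwwwwwRRRRRwwww
203 wwwwwwwRRRRRRwwwww
204 wwwwwwRRRRRRwwwwww
tooly yaw 0.0 tilt 0.04 shift [ 0.2579  0.0057 -0.0077] turn 0.0001 dist 0.155 q6 -0.11 jt 21.8
```

{"api": "servo_tool", "payload": {
  "steps": [
    [0,[0.1,0.006,0],0],
    [0,[0.2,0.006,0],0],
    [0,[0.258,0.006,0],0],
    [0,[0.258,0.006,0],0],
    [0,[0.258,0.006,0.08],0],
    [0,[0.258,0.006,0.15],0],
    [0,[0.258,0.006,0.185],0],
    [0,[0.258,0.006,0.185],0],
    [1,[0.258,0.006,0.185],0],
    [1,[0.258,0.006,0.185],0],
    [1,[0.258,0.006,0.185],0],
    [1,[0.258,0.006,0.185],0],
    [1,[0.258,0.006,0.185],0],
    [1,[0.258,0.006,0.185],0]
  ],
  "grip_force": 35
}}

```text
t: 23.5
tcp_pos: [0.6526, 0.1531, 0.0452]
tcp_rot: [2.22, 2.222, 0.001]
contact_force: [-1.2, 0.1, 4.7]
gripper_width: 0.0103
grip_force: 34.3
```

```bash
python3 -c "
from h import *
o=ctrl.get_obs();p=o['tcp_pos'];print(p,o['contact_force'],o['gripper_width'])
pv=np.array([.571,.144]);r=.08;a0=np.arctan2(p[1]-pv[1],p[0]-pv[0]);print(np.degrees(a0),np.hypot(*(p[:2]-pv)))
for a in np.radians([15,24,33,42,51,60,69,78,87,93]):
    q=pv+r*np.array([np.cos(a),np.sin(a)]);d=(q-p[:2])/.6;print('[%.3f,%.3f]'%(d[1],d[0]))
"
```

```text
[0.65260949 0.15312341 0.04521983] [-1.19226076  0.07961169  4.73397767] 0.010333697500970436
6.37880754611276 0.08211787699880725
[0.019,-0.007]
[0.039,-0.014]
[0.057,-0.024]
[0.074,-0.037]
[0.088,-0.052]
[0.100,-0.069]
[0.109,-0.088]
[0.115,-0.108]
[0.118,-0.129]
[0.118,-0.143]
```

{"api": "servo_tool", "payload": {
  "steps": [
    [1,[0.019,-0.006,0],0],
    [1,[0.039,-0.013,0],0],
    [1,[0.057,-0.023,0],0],
    [1,[0.074,-0.036,0],0],
    [1,[0.088,-0.051,0],0],
    [1,[0.1,-0.068,0],0],
    [1,[0.109,-0.087,0],0],
    [1,[0.115,-0.107,0],0],
    [1,[0.118,-0.128,0],0],
    [1,[0.118,-0.143,0],0],
    [1,[0.118,-0.143,0],0]
  ]
}}

```text
t: 24.88
tcp_pos: [0.5715, 0.2288, 0.0469]
tcp_rot: [2.219, 2.22, 0.02]
contact_force: [7.2, 13.0, 3.5]
gripper_width: 0.0105
grip_force: 34.9
```

```bash
python3 -c "
from h import *
o=ctrl.get_obs();p=o['tcp_pos'];print(p,o['contact_force'],o['gripper_width'])
"
```

```text
[0.57151728 0.22879273 0.04688773] [ 7.21703607 13.00017016  3.46234959] 0.01051277835571798
```

{"api": "servo_tool", "payload": {
  "steps": [
    [1,[0.006,-0.006,0],0],
    [1,[0.006,-0.006,0],0],
    [0,[0.006,0,0],0],
    [0,[0.006,0,0],0],
    [0,[0.006,0,0],0],
    [0,[0.006,0,-0.06],0],
    [0,[0.006,0,-0.15],0],
    [0,[0.006,0,-0.2],0],
    [0,[-0.2,0,-0.2],0],
    [0,[-0.35,0,-0.2],0],
    [0,[-0.35,0,-0.2],0],
    [0,[-0.35,0,-0.2],0],
    [0,[-0.35,0,-0.2],0]
  ]
}}

```text
t: 26.5
tcp_pos: [0.5658, 0.012, 0.1643]
tcp_rot: [-2.224, -2.218, 0.002]
contact_force: [-0.2, 0.7, -0.1]
gripper_width: 0.0854
grip_force: 0.0
```

```bash
python3 -c "
from h import *
t=grab('top');s=grab('side')
cls(t,214,251,190,262)
pv=np.array([.571,.144])
for a in(0,.1,.2):
  for r,z in((.0,.038),(.08,.0685)):print(a,r,proj(t,(pv[0]+r*np.sin(a),pv[1]+r*np.cos(a),z)))
o=ctrl.get_obs();print(o['tcp_pos'],o['contact_force'])
"
```

```text
190 wwwwwwwwwwwwwwwwwwwwwwwwwwwwwwwwwwwww
191 wwwwwwwwwwwwwwwwwwwwwwwwwwwwwwwwwwwww
192 wwwwwwwwwwwwwwwwwwwwwwwwwwwwwwwwwwwww
193 wwwwwwwwwwwwwwwwwwwwwwwwwwwwwwwwwwwww
194 wwwwwwwwwwwwwwwwwwwwwwwwwwwwwwwwwwwww
195 wwwwwwwwwwwwwwwwwwwwwwwwwwwwwwwwwwwww
196 wwwwwwwwwwwwwwwwwwwwwwwwwwwwwwwwwwwww
197 wwwwwwwggggwwwgggggggwwwwwwwwwwwwwwww
198 wwwwwwwg..ggg..BBB...........gggggggg
199 wwwwwwwg...g..BBBBBBBBBBBBBBB..gg.g.g
200 wwwwwww...gg..BBBBBBBBBBBBBBB.......g
201 wwwwwwwg.ggggggggggggggggggggggggg..g
202 wwwwwww..gWWWWWWWWWWWWWWWWWWWWWWWgg.g
203 wwwwwww..gWWWWWWWWWWWWWWWWWWWWWWWgg.g
204 wwwwwwwgggWWWWWWWWWWWWWWWWWWWWWWWgg.g
205 wwwwwRRwggWWWWWWWWWWWWWWWWWWWWWWWg..g
206 wwwwRRRRgwwwwwwRwRRwwwwwwwwwWWWWWg..g
207 wwwwRRRRRRRRRRRRRRRRRRRRRRRRRwWWWg..g
208 wwwwwRRRRRRRRRRRRRRRRRRRRRRRRwWWWg..g
209 wwwwwwwwwRRRRRRRRRRRRRRRRRRRRWWWWg..g
210 wwwwwwg..gggggwwwwwwwwwwwRRRwgggg...g
211 wwwwwwg.ggggggRwwwwRRRRRRRRwggggg...g
212 wwwwwwg..gWWWgRwwwwRRRwwwRRggWWgg...w
213 wwwwwwg..gWWWWRwwwwRRRwwwwRgWWWWW...w
214 wwwwwwg..ggWWWRwwRRRRRRRwwRgWWWWW...w
215 wwwwwwg..gWWWwRwRRRRRRRRRwRgWWWWW...w
216 wwww
[... 1511 characters left out ...]
wgBBgWWWWWWW.......gWWWWWWWWWBB.ww
253 wwwwgBBgWWWWWWW........WWWWWWWWWBB.ww
254 wwwwgBBgWWWWWWW........gWWWWWWWWBB.ww
255 wwwwgBBgWWWWWWW........gWWWWWWWWBB.ww
256 wwwwgBBgWWWWWWWg.......gWWWWWWWWBB.ww
257 wwwwgBBgWWWWWWWggg.g..ggWWWWWWWWBB.ww
258 wwwwg..gWWWWWWWWWgggggggWWWWWWWW...ww
259 wwwwg..ggggWWWWWWgggggggWWWWWWWWg..ww
260 wwwwg.......BBBBBBBBB.B..BBggggg..gww
261 wwwwg.......BBBBBBBBBBBBBBB.......gww
0 0.0 [244.2670617  208.05159534]
0 0.08 [219.42209664 206.69739453]
0.1 0.0 [244.2670617  208.05159534]
0.1 0.08 [219.61392886 204.28197597]
0.2 0.0 [244.2670617  208.05159534]
0.2 0.08 [220.04643435 201.89808498]
[0.56599842 0.01424074 0.16436054] [ 1.14767539 -0.01803629 -0.3698576 ]
```

```bash
python3 -c "
from h import *
t=grab('top');p=onz(t,232.7,253.5,.088);print(p)
plan((p[0],p[1],.164),90);plan((p[0],p[1],.039),90)
"
```

```text
[0.4200528  0.17533697 0.088     ]
tooly yaw 0.0 tilt 0.06 shift [ 0.2679 -0.2432  0.0011] turn -0.7496 dist 0.217 q6 -0.10 jt 26.6
tooly yaw 0.0 tilt 0.06 shift [ 0.2678 -0.243   0.2094] turn -0.7496 dist 0.251 q6 -0.10 jt 26.6
```

{"api": "servo_tool", "payload": {
  "steps": [
    [0,[0.09,-0.08,0],-0.1],
    [0,[0.18,-0.16,0],-0.2],
    [0,[0.27,-0.242,0],-0.3],
    [0,[0.27,-0.242,0],-0.4],
    [0,[0.27,-0.242,0],-0.5],
    [0,[0.27,-0.242,0],-0.6],
    [0,[0.27,-0.242,0],-0.7],
    [0,[0.27,-0.242,0],-0.75],
    [0,[0.27,-0.242,0],-0.75],
    [0,[0.27,-0.242,0],-0.75]
  ],
  "grip_force": 45
}}

```text
t: 27.9
tcp_pos: [0.4208, 0.1768, 0.1647]
tcp_rot: [0.003, -3.141, -0.0]
contact_force: [0.7, 0.8, -0.1]
gripper_width: 0.0854
grip_force: 0.0
```

```bash
python3 -c "
from h import *
plan((.421,.1765,.039),90);print(ctrl.get_obs()['tcp_pos'])
"
```

```text
tooly yaw 90.1 tilt 0.02 shift [-0.0005 -0.0005  0.2094] turn 0.0008 dist 0.126 q6 -1.33 jt 27.9
[0.42076644 0.17677581 0.16465249]
```

{"api": "servo_tool", "payload": {
  "steps": [
    [0,[0,0,0.08],0],
    [0,[0,0,0.15],0],
    [0,[0,0,0.205],0],
    [0,[0,0,0.205],0],
    [1,[0,0,0.205],0],
    [1,[0,0,0.205],0],
    [1,[0,0,0.205],0],
    [1,[0,0,0.205],0],
    [1,[0,0,0.205],0],
    [1,[0,0,0.205],0],
    [1,[0,0,0.205],0]
  ]
}}

```text
t: 29.28
tcp_pos: [0.4229, 0.1786, 0.0429]
tcp_rot: [0.004, 3.138, 0.008]
contact_force: [-3.2, 15.6, 4.7]
gripper_width: 0.0196
grip_force: 46.3
```

{"api": "servo_tool", "payload": {
  "steps": [
    [1,[0,0,-0.02],0],
    [1,[0,0,-0.04],0],
    [1,[0,0,-0.07],0],
    [1,[0,0,-0.1],0],
    [1,[0,0,-0.13],0],
    [1,[0,0,-0.16],0],
    [1,[0,0,-0.16],0]
  ]
}}

```text
t: 30.15
tcp_pos: [0.4218, 0.1756, 0.1389]
tcp_rot: [-0.001, 3.139, 0.0]
contact_force: [-0.1, -0.2, -3.8]
gripper_width: 0.0199
grip_force: 44.6
```

```bash
python3 -c "
from h import *
s=grab('side');o=ctrl.get_obs();print(o['tcp_pos'],o['tcp_rot'],o['contact_force'],o['ft_torque'],o['gripper_width'],o['grip_force'])
cls(s,195,262,180,215)
"
```

```text
[0.42120886 0.17544372 0.13801979] [-7.43977433e-04  3.14094858e+00 -2.46118987e-04] [ 0.42293412  0.30775914 -4.5290439 ] [-0.03521161  0.26072772 -0.00213965] 0.019916017208766477 44.611435532569885
180 ......................wwwwwwwwwwwwwwRRRRwwwwwwwwwwwwwwwwwwwwwwwwwww
181 .....................wwwwwwwwwwwwwwwRRRRwwwwwwwwwwwwwwwwwwwwwwwwwww
182 .....................wwwwwwwwwwwwwwwRRRRwwwwwwwwwwwwwwwwwwwwwwwwwww
183 ....................gwwwwwwwwwwwwwwwRRRRRwwwwwwwwwwwwwwwwwwwwwwwwww
184 .....................wwwwwwwwwwwwwwwRRRRRRwWwwwwwwwwwwwwwwwwwwwwwww
185 .....................wwwwwwwwwwwwwwwRRwRwwRWWWwwwwwwwwwwwwwwwwwwwww
186 .....................wwwwwwwwwwwwwRRwwwRwwRRWWWwwwwwwwwwwwwwwwwwwww
187 ...g...............g.gwwwwwwwwwwRRRwRRRRRRRwwwWWWwwwwwwwwwwwwwwwwww
188 w..wg..............g..wwwwwwwwwwRRwwRRRRRRRwwwRWWWwwwwwwwwwwwwwwwww
189 w..gg..............WggwwwwwwwwwwwRRwwRRRRRRRwwRRwWWWwwwwwwwwwwwwwww
190 w..................gWgwwwwwwwwwwwwRRwRRwRRwwwRRwRwWWWwwwwwwwwwwwwww
191 ww.................gWWwwwwwwwwwWwwwwRRRwwwwwRRwwRRRWWWwwwwwwwwwwwww
192 ww.................ggWWwwwwwwwW
[... 920 characters left out ...]
....WWWWWWWWWWWWWWWWWWWWWWWWWWWWWggwwwwwwwwwwwwwwwww
206 wwwwwwwww....gg....WWWWWWWWWWWWWWWWWWWWWWWWWWWggBBBgRwwwwwwwwwwwwww
207 wwwwwwwww....gg....gWWWWWWWWWWWWWWWWWWWWWWWWggggBBBBgwwwwwwwwwwwwww
208 wwwwwwwWW....gg....WWWWWWWWWWWWWWWWWWWWWWWWggggg.BBBBBwRwwwwwwwwwww
209 wwwwwwWWWg...ggg..gWWWWWWWWWWWWWWWWWWWWWWWggggggggBBBBBgRwwwwwwwwww
210 wwwwWWWWWg...ggg..WWWWWWWWWWWWWWWWWWWWWWggggggggggg.BBBBgwwwwwwwwww
211 wwwWWWWWWW....gg..WWWWWWWWWWWWWWWWWWWWgggggggggggggg.BBBBBwwwwwwwww
212 wwwWWWWWWW........WWWWWWWWWWWWWWWWWWggggggggggggggggg.BBBBgwwwwwwww
213 wwwwWWWWWg........gWWWWWWWWWWWWWWWWgggggggggggggggggggg.BB.gwwwwwww
214 wwwwwWWWWg........WWWWWWWWWWWWWWWggggggggggggggggggggggg.gggggwwwww
```

```bash
cat >> h.py <<'E'
def face(tcp,yaw,th,off=.0151):
    a=np.radians(th);c,s=np.cos(np.radians(yaw)),np.sin(np.radians(yaw))
    f=.12*np.cos(a)+.002*np.sin(a);z=-.12*np.sin(a)+.002*np.cos(a)
    return np.array([tcp[0]+c*f,tcp[1]+s*f,tcp[2]+off+z])
E
python3 -c "
from h import *
s=grab('side');o=ctrl.get_obs()
for th in(0,5,10,15,20):print(th,face(o['tcp_pos'],0,th),proj(s,face(o['tcp_pos'],0,th)))
"
```

```text
0 [0.54069253 0.17534158 0.15452815] [234.19360154 188.17681701]
5 [0.54041021 0.17534158 0.14406185] [234.22099727 190.4855733 ]
10 [0.53921676 0.17534158 0.13365998] [234.05446125 192.87904764]
15 [0.53712127 0.17534158 0.12340171] [233.69733824 195.34076227]
20 [0.53413969 0.17534158 0.11336511] [233.15391631 197.85425885]
```

{"api": "servo_tool", "payload": {
  "steps": [
    [1,[0,-0.06,0],0],
    [1,[0,-0.13,0],0],
    [1,[0,-0.19,0],0],
    [1,[0,-0.21,0],0],
    [1,[0,-0.21,0.015],0],
    [1,[0,-0.21,0.032],0],
    [1,[0,-0.21,0.032],0],
    [1,[0,-0.21,0.032],0]
  ]
}}

```text
t: 31.25
tcp_pos: [0.4213, 0.0503, 0.1183]
tcp_rot: [0.003, -3.141, -0.0]
contact_force: [-0.4, -1.2, -3.6]
gripper_width: 0.0191
grip_force: 45.2
```

{"api": "servo_tool", "payload": {
  "steps": [
    [1,[0,0,0],0],
    [1,[0,0,0],0],
    [1,[0,0,0],0],
    [1,[0,0,0],0],
    [1,[0,0,0],0],
    [1,[0,0,0],0]
  ],
  "grip_force": 20
}}

```text
t: 32.0
tcp_pos: [0.4214, 0.0497, 0.1185]
tcp_rot: [0.001, -3.142, 0.0]
contact_force: [0.7, 0.1, -3.8]
gripper_width: 0.0198
grip_force: 45.2
```

```bash
cat >> h.py <<'E'
def tilt(yaw=0,off=.0151):
    d=grab('side');o=ctrl.get_obs();p0=o['tcp_pos']
    r,g,b=[d['pixels'][:,:,i].astype(int) for i in range(3)]
    m=((r>110)&(r-g>75)&(r-b>60)).astype(np.uint8)
    print(p0,o['contact_force'],o['ft_torque'],o['gripper_width'],o['grip_force'])
    c0=proj(d,face(p0,yaw,15,off)).astype(int);m[:c0[1]-25]=0;m[c0[1]+30:]=0;m[:,:c0[0]-18]=0;m[:,c0[0]+18:]=0
    n,l,st,ce=cv2.connectedComponentsWithStats(m,connectivity=8)
    for i in range(1,n):
        if st[i,4]>10: print('red',st[i],ce[i])
    for th in range(0,51,5):print(th,np.round(proj(d,face(p0,yaw,th,off)),1),end=' ')
    return d,c0
E
python3 -c "
from h import *
d,c=tilt();print();cls(d,c[0]-18,c[0]+22,c[1]-20,c[1]+24)
"
```

```text
[0.42143851 0.04966716 0.11850519] [-0.09879315  0.57041662 -4.25869082] [0.03382418 0.26640026 0.01819179] 0.019666842881691696 45.20445227622986
red [252 197  14  21 100] [257.94 207.23]
red [267 211   5   6  14] [269.21428571 213.78571429]
0 [259.5 209.9] 5 [259.5 212.2] 10 [259.2 214.6] 15 [258.7 217. ] 20 [258.1 219.6] 25 [257.3 222.2] 30 [256.3 224.8] 35 [255.1 227.4] 40 [253.8 230. ] 45 [252.3 232.6] 50 [250.8 235.2] 
197 ....gwwwwwwwwwwRRRRwwwwwwwwwwwwwwwwwwwww
198 ....gwwwwwwwwwwRRRRwwwwwwwwwwwwwwwwwwwww
199 ....gwwwwwwwwwwRRRRwwwwwwwwwwwwwwwwwwwww
200 .....wwwwwwwwwwRRRRwwwwwwwwwwwwwwwwwwwww
201 ....gwwwwwwwwwwRRRRwwwwwwwwwwwwwwwwwwwww
202 .....wwwwwwwwwwRRRRwwwwwwwwwwwwwwwwwwwww
203 ....wwwwwwwwwwwRRRRwwwwwwwwwwwwwwwwwwwww
204 ....wwwwwwwwwwwRRRRwwwwwwwwwwwwwwwwwwwww
205 ....gwwwwwwwwwwRRRRRRwwwwwwwwwwwwwwwwwww
206 ...BBBWwwwwwwwwwRRRRRRWWWwwwwwwwwwwwwwww
207 ...BBBBgwwwwwwwwRRRwwwwWWWwwwwwwwwwwwwww
208 ....BBBBBwwwwwwRRwwRwwRRWWWWwwwwwwwwwwww
209 ...ggBBBBBgwwRRwRwwRRwRRRwWWWwwwwwwwwwww
210 ...ggg.BBBBgRRwwRRRRRRRwwwwWWWWwwwwwwwww
211 ...gggg.BBBBRRwwwwRRRRRRwwwRWWWWwwwww
[... 608 characters left out ...]
WWWWWWWWWWWWWWWWWwwwwwwww
226 ....WWWWWWWWWWWWWWWWWWWWWWWWWWwwwwwwwwww
227 ...WWWWWWWWWWWWWWWWWWWWWWWWWWwwwwwwwwwww
228 .WWWWWWWWWWWWWWWWWWWWWWWWWWwwwwwwwwwwwww
229 gWWWWWWWWWWWWWWWWWWWWWWWWWwwwwwwwwwwwwww
230 WWWWWWWWWWWWWWWWWWWWWWWWWwwwwwwwwwwwwwww
231 WWWWWWWWWWWWWWWWWWWWWWWwwwwwwwwwwwwwwwww
232 WWWWWWWWWWWWWWWWWWWWWWwwwwwwwwwwwwwwwwww
233 WWWWWWWWWWWWWWWWWWWWwwwwwwwwwwwwwwwwwwww
234 WWWWWWWWWWWWWWWWWWWWwwwwwwwwwwwwwwwwwwww
235 WWWWWWWWWWWWWWWWWWwwwwwwwwwwwwwwwwwwwwww
236 WWWWWWWWWWWWWWWWgwwwwwwwwwwwwwwwwwwwwwww
237 WWWWWWWWWWWWWWWgwwwwwwwwwwwwwwwwwwwwwwww
238 WWWWWWWWWWWWWWwwwwwwwwwwwwwwwwwwwwwwwwww
239 WWWWWWWWWWWWWwwwwwwwwwwwwwwwwwwwwwwwwwww
240 WWWWWWWWWWWwwwwwwwwwwwwwwwwwwwwwwwwwwwww
```

{"api": "servo_tool", "payload": {
  "steps": [
    [0.9,[0,0,0],0],
    [0.9,[0,0,0],0],
    [0.9,[0,0,0],0]
  ],
  "grip_force": 20
}}

```text
t: 32.42
tcp_pos: [0.4214, 0.0497, 0.1185]
tcp_rot: [0.001, -3.142, 0.0]
contact_force: [0.5, 0.1, -3.8]
gripper_width: 0.0193
grip_force: 45.2
```

```bash
python3 -c "
from h import *
tilt()
"
```

```text
[0.42137906 0.04970623 0.11848223] [ 0.06890039 -0.04523143 -4.62173766] [-0.02550242  0.30156451  0.00773926] 0.019480884019374575 45.20096719264984
red [252 197  20  21 117] [259.36752137 208.12820513]
0 [259.5 209.9] 5 [259.4 212.2] 10 [259.2 214.6] 15 [258.7 217. ] 20 [258.1 219.6] 25 [257.2 222.2] 30 [256.2 224.8] 35 [255.1 227.4] 40 [253.8 230. ] 45 [252.3 232.6] 50 [250.7 235.2]
```

{"api": "servo_tool", "payload": {
  "steps": [
    [1,[0,0,0.05],0],
    [1,[0,0,0.1],0],
    [1,[0,0,0.13],0],
    [1,[0,0,0.135],0],
    [1,[0,0,0.135],0],
    [0.6,[0,0,0.135],0],
    [0.6,[0,0,0.135],0],
    [0.6,[0,0,0.135],0],
    [1,[0,0,0.135],0],
    [1,[0,0,0.135],0],
    [1,[0,0,0.135],0],
    [1,[0,0,0.135],0]
  ],
  "grip_force": 20
}}

```text
t: 33.98
tcp_pos: [0.4218, 0.0496, 0.0378]
tcp_rot: [-0.001, 3.141, -0.0]
contact_force: [-0.6, -0.5, 4.5]
gripper_width: 0.0199
grip_force: 22.7
```

{"api": "servo_tool", "payload": {
  "steps": [
    [1,[0,0,-0.02],0],
    [1,[0,0,-0.04],0],
    [1,[0,0,-0.06],0],
    [1,[0,0,-0.06],0]
  ]
}}

```text
t: 34.48
tcp_pos: [0.4223, 0.0497, 0.0746]
tcp_rot: [-0.001, 3.139, -0.0]
contact_force: [0.9, -0.1, -4.6]
gripper_width: 0.0197
grip_force: 21.7
```

```bash
python3 -c "
from h import *
tilt()
"
```

```text
[0.42188943 0.04969811 0.07412499] [-0.27509253 -0.27705995 -4.75528639] [-0.00697886  0.30526023 -0.06635383] 0.019843078596052093 21.673166155815125
red [252 212  18  21 108] [258.75925926 222.68518519]
0 [259.5 219.2] 5 [259.4 221.4] 10 [259.2 223.8] 15 [258.7 226.2] 20 [258.1 228.6] 25 [257.3 231.1] 30 [256.3 233.7] 35 [255.2 236.2] 40 [253.9 238.8] 45 [252.5 241.4] 50 [250.9 243.9]
```

{"api": "servo_tool", "payload": {
  "steps": [
    [1,[0,0,0],0],
    [1,[0,0,0],0],
    [1,[0,0,-0.02],0],
    [1,[0,0,-0.04],0],
    [1,[0,0,-0.06],0],
    [1,[0,0,-0.072],0],
    [1,[0,0,-0.072],0],
    [1,[0,0,-0.072],0],
    [1,[0,0,-0.072],0]
  ]
}}

```text
t: 35.65
tcp_pos: [0.421, 0.0497, 0.1163]
tcp_rot: [0.001, -3.141, 0.0]
contact_force: [-0.3, 0.4, -4.2]
gripper_width: 0.0199
grip_force: 21.7
```

```bash
python3 -c "
from h import *
d,c=tilt();print();cls(d,c[0]-18,c[0]+22,c[1]-16,c[1]+24)
"
```

```text
[0.42104635 0.04972869 0.11634853] [-0.06901926  0.56844546 -3.78814385] [-0.04376217  0.24477626  0.0009024 ] 0.019688077279830896 21.667624711990356
red [251 205  16  19 106] [257.35849057 215.05660377]
0 [259.4 210.4] 5 [259.4 212.7] 10 [259.1 215.1] 15 [258.6 217.5] 20 [258.  220.1] 25 [257.2 222.6] 30 [256.2 225.3] 35 [255.  227.9] 40 [253.7 230.5] 45 [252.3 233.1] 50 [250.7 235.7] 
201 ....gwwwwwwwwwwwwwwwwwwwwwwwwwwwwwwwwwww
202 ....gwwwwwwwwwwwwwwwwwwwwwwwwwwwwwwwwwww
203 ....wwwwwwwwwwwwwwwwwwwwwwwwwwwwwwwwwwww
204 ....wwwwwwwwwwwwwwwwwwwwwwwwwwwwwwwwwwww
205 ....gwRwwwwwwwwRwwwwwwwwwwwwwwwwwwwwwwww
206 ...BBBWwwwwwwwRRRRwwwwwwwwwwwwwwwwwwwwww
207 ...BBBBgwwwwwwRRRRwwwwwwwwwwwwwwwwwwwwww
208 ....BBBBBwwwwwRRRRwwwwwwwwwwwwwwwwwwwwww
209 ...ggBBBBBWRwwRRRRwwwwwwwwwwwwwwwwwwwwww
210 ...ggg.BBBBgwRRRRRwwwwwwwwwwwwwwwwwwwwww
211 ...gggg.BBBBBwRRRwwwwwwwwwwwwwwwwwwwwwww
212 ....gggg.BBBBRRRRwwwwwwwwwwwwwwwwwwwwwww
213 ....gggggg.BBRRRRRRRwwwwwwwwwwwwwwwwwwww
214 .gg.ggggggg.gRRRRRwRRwwwwwwwwwwwwwwwwwww
215 .gWggggggggggRRRwwwwRRwwwwwwwwwwwwwwwwww
216 .gWggggggggRRRwwwwRwRRRRwwwwww
[... 390 characters left out ...]
wwwwwwwwwwwwRRWWWWwwwwwww
226 .....gWWWwwwwwwwwwwwwwwwwwwwwgWwwWWwwwww
227 ...ggWWWWWWwwwwwwwwwwwwwwwwwWWgRwWWWwwww
228 ..WWWWWWWWWWwwwwwwwwwwwwwwWWWWgwWWWWwwww
229 gWWWWWWWWWWWWWwwwwwwwwwwWWWWWWWWWWWwwwww
230 WWWWWWWWWWWWWWWwwwwwwwWWWWWWWWWWWWWwwwww
231 WWWWWWWWWWWWWWWWwwwwWWWWWWWWWWWWWWwwwwww
232 WWWWWWWWWWWWWWWWWWWWWWWWWWWWWWWWwwwwwwww
233 WWWWWWWWWWWWWWWWWWWWWWWWWWWWWWwwwwwwwwww
234 WWWWWWWWWWWWWWWWWWWWWWWWWWWWwwwwwwwwwwww
235 WWWWWWWWWWWWWWWWWWWWWWWWWWwwwwwwwwwwwwww
236 WWWWWWWWWWWWWWWWWWWWWWWWwwwwwwwwwwwwwwww
237 WWWWWWWWWWWWWWWWWWWWWWWWwwwwwwwwwwwwwwww
238 WWWWWWWWWWWWWWWWWWWWWWwwwwwwwwwwwwwwwwww
239 WWWWWWWWWWWWWWWWWWgWwwwwwwwwwwwwwwwwwwww
240 WWWWWWWWWWWWWWWWgwwwwwwwwwwwwwwwwwwwwwww
```

{"api": "servo_tool", "payload": {
  "steps": [
    [1,[0,0,-0.06],0],
    [1,[0,0,-0.06],0],
    [1,[0,0,0],0],
    [1,[0,0,0],0],
    [1,[0,0,-0.06],0],
    [1,[0,0,-0.06],0],
    [1,[0,0,0],0],
    [1,[0,0,0],0]
  ]
}}

```text
t: 36.7
tcp_pos: [0.4193, 0.0498, 0.115]
tcp_rot: [0.001, -3.137, -0.0]
contact_force: [-0.4, -0.2, -3.1]
gripper_width: 0.0195
grip_force: 21.5
```

```bash
cat > fl.py <<'E'
from h import *
d,c=tilt();print();cls(d,c[0]-14,c[0]+18,c[1]-10,c[1]+18)
E
python3 fl.py
```

```text
[0.42003444 0.04977673 0.11589086] [-0.42411766 -0.26165355 -4.10380782] [-0.06095029  0.14168762  0.01312471] 0.019859438737889538 21.553638875484467
red [248 216  16  15  90] [254.42222222 224.48888889]
0 [259.2 210.6] 5 [259.1 212.9] 10 [258.9 215.3] 15 [258.4 217.8] 20 [257.8 220.3] 25 [256.9 222.9] 30 [255.9 225.5] 35 [254.8 228.1] 40 [253.5 230.7] 45 [252.  233.3] 50 [250.4 235.9] 
207 BBBgwwwwwwwwwwwwwwwwwwwwwwwwwwww
208 BBBBBwwwwwwwwwwwwwwwwwwwwwwwwwww
209 gBBBBBgRwwwwwwwwwwwwwwwwwwwwwwww
210 gg.BBBBgwwwwwwwwwwwwwwwwwwwwwwww
211 ggg.BBBBBwwwwwwwwwwwwwwwwwwwwwww
212 gggg.BBBBgwRwwwwwwwwwwwwwwwwwwww
213 ggggggBBB.gwwwwwwwwwwwwwwwwwwwww
214 ggggggg.gggggwwwwwwwwwwwwwwwwwww
215 ggggggggggggggwwwwwwwwwwwwwwwwww
216 gggggggRRRgggggwwwwwwwwwwwwwwwww
217 gggggggRRRgggggwwwwwwwwwwwwwwwww
218 WgggggRRRRggggwwwwwwwwwwwwwwwwww
219 WgggggRRRRgggwwwwwwwwwwwwwwwwwww
220 WgWg.gRRRwgwwwwwwwwwwwwwwwwwwwww
221 gWWg.wRRRwwwwwwwwwwwwwwwwwwwwwww
222 gggg.RRRRwwwwwwwwwwwwwwwwwwwwwww
223 ..g.wRRRRRRRRwwwwwwwwwwwwwwwwwww
224 ....wRRwwwRRRRwwwwwwwwwwwwwwwwww
225 ...wwRRwwRRRRwRRwwwwwwwwwwwwwwww
226 .wwwwwRRRRRRRRRRRwwwwwwwwwwwwwww
227 wwwwwwwwRRRRRRRRRRwwwwwwwwwwwwww
228 RwwwwwwwwRRRRRRRwwRRwwwwwwwwwwww
229 WWwwwwwwwwRRRRRRwRRRwwwwwwwwwwww
230 WWwwwwwwwwwwRRRRRRwwwwwwwwwwwwww
231 Wwwwwwwwwwwwwwwwwwwwwwwwwwwwwwww
232 Wwwwwwwwwwwwwwwwwwwwwwwwwwwwwwww
233 WwwwwwwwwwwwwwwwwwRRwwwwwwwwwwww
234 WWwwwwwwwwwwwwwwwwRRwwwwwwwwwwww
```

{"api": "servo_tool", "payload": {
  "steps": [
    [1,[0,0,0],0],
    [1,[0,0,0],0],
    [1,[0,0,0],0]
  ],
  "grip_force": 70
}}

```text
t: 37.12
tcp_pos: [0.4218, 0.0497, 0.1172]
tcp_rot: [-0.001, 3.141, -0.0]
contact_force: [-0.2, 0.1, -3.5]
gripper_width: 0.0193
grip_force: 69.9
```

{"api": "servo_tool", "payload": {
  "steps": [
    [1,[0,0,-0.03],0],
    [1,[0,0,-0.06],0],
    [1,[0,0,-0.1],0],
    [1,[0,0,-0.14],0],
    [1,[0,0,-0.18],0],
    [1,[0,0,-0.22],0],
    [1,[0,0,-0.25],0],
    [1,[0,0,-0.25],0],
    [1,[0,0,-0.25],0]
  ]
}}

```text
t: 38.25
tcp_pos: [0.4208, 0.0497, 0.266]
tcp_rot: [0.001, -3.14, 0.0]
contact_force: [0.7, 0.1, -3.7]
gripper_width: 0.0193
grip_force: 69.8
```

```bash
python3 fl.py
```

```text
[0.42055745 0.04975997 0.26577184] [ 0.38891169 -0.4279475  -3.12832943] [-0.00918686  0.19753591  0.04328111] 0.0188401024266005 69.80818748474121
red [244 158  27  14 120] [255.16666667 162.575     ]
red [249 183  16  14  90] [254.72222222 190.57777778]
0 [259.7 175.8] 5 [259.6 178.4] 10 [259.3 181.2] 15 [258.8 183.9] 20 [258.1 186.8] 25 [257.2 189.6] 30 [256.2 192.5] 35 [255.  195.3] 40 [253.6 198.2] 45 [252. 201.] 50 [250.3 203.8] 
173 wwwwwwwwwwwwwwwwwwwwwwwwwwwwwwww
174 wwwwwwwwwwwwwwwwwwwwwwwwwwwwwwww
175 wwwwwwwwwwwwwwwwwwwwwwwwwwwwwwww
176 wwwwwwwwwwwwwwwwwwwwwwwwwwwwwwww
177 wwwwwwwwwwwwwwwwwwwwwwwwwwwwwwww
178 wwwwwwwwwwwwwwwwwwwwwwwwwwwwwwww
179 wwwwwwwwwwwwwwwwwwwwwwwwwwwwwwww
180 WwwgwwwwwwwwwwwwwwwwwwwwwwwwwwwW
181 WgW.gwwwwwwwwwwwwwwwwwwwwwwwwwgg
182 WWW..wwwRwwwwwwwwwwwwwwwwwwwwwgg
183 gWg..wwRRRRwwwwwwwwwwwwwwwwwwwwg
184 .gg.wwwRRRRwwwwwwwwwwwwwwwwwwwww
185 ....wwRRRRRwwwwwwwwwwwwwwwwwwwww
186 ...wwwRRRRwwwwwwwwwwwwwwwwwwwwww
187 ..wwwwRRRRwwwwwwwwwwwwwwwwwwwwww
188 .wwwwRRRRRwwwwwwwwwwwwwwwwwwwwww
189 .wwwwRRRRRwRwwwwwwwwwwwwwwwwwwww
190 wwwwwRRRRRRRRRwwwwwwwwwwwwwwwwww
191 wwwwwRRRRRRRRRRwwwwwwwwwwwwwwwww
192 wwwwwwRRRRRRRRRRRwwwwwwwwwwwwwww
193 wwwwwwwwRRRRRRRRRRwwwwwwwwwwwwww
194 wwwwwwwwwRRRwRRRRwRRwwwwwwwwwwww
195 wwwwwwwwwwwRRRRRRwRRRwwwwwwwwwww
196 wwwwwwwwwwwwRwRRRRRRRwwwwwwwwwww
197 Wwwwwwwwwwwwwwwwwwwwwwwwwwwwwwww
198 Wwwwwwwwwwwwwwwwwwwwwwwwwwwwwwww
199 Wwwwwwwwwwwwwwwwwwwwwwwwwwwwwwww
200 WwwwwwwwwwwwwwwwwwwRRwwwwwwwwwww
```

{"api": "servo_tool", "payload": {
  "steps": [
    [1,[0,-0.04,0],0.03],
    [1,[-0.01,-0.1,0],0.08],
    [1,[-0.015,-0.16,0],0.13],
    [1,[-0.02,-0.22,0],0.18],
    [1,[-0.025,-0.28,0],0.23],
    [1,[-0.03,-0.33,0],0.28],
    [1,[-0.037,-0.37,0],0.32],
    [1,[-0.037,-0.395,0.004],0.34],
    [1,[-0.037,-0.405,0.004],0.342],
    [1,[-0.037,-0.405,0.004],0.342],
    [1,[-0.037,-0.405,0.004],0.342],
    [1,[-0.037,-0.405,0.004],0.342]
  ]
}}

```text
t: 39.8
tcp_pos: [0.4437, -0.1926, 0.2644]
tcp_rot: [1.099, 2.943, 0.0]
contact_force: [0.4, 0.1, -3.2]
gripper_width: 0.0192
grip_force: 70.0
```

```bash
python3 - <<'E'
from h import *
np.set_printoptions(precision=4,suppress=True)
plan((.4428,-.1932,.2632),49);o=ctrl.get_obs();print(o['tcp_pos'],o['contact_force'])
for n in('top','side'):
    d=grab(n);p=face(o['tcp_pos'],-41,30);c=proj(d,p).round().astype(int);print(n,'pred face',proj(d,p),'focus',proj(d,(.522,-.262,.22)))
    print(c[0]-17,c[1]-14);cls(d,c[0]-17,c[0]+17,c[1]-14,c[1]+14)
E
```

```text
tooly yaw 49.1 tilt 0.00 shift [ 0.0005 -0.0018  0.0021] turn 0.0005 dist 0.002 q6 -1.41 jt 39.8
[ 0.4437 -0.1926  0.2644] [ 0.3673  0.136  -3.2008]
top pred face [382.9447 218.8087] focus [383.016  219.1762]
366 205
205 wwwwRRRwwwwwwwwwwwwwwwwwwwwwwwwwww
206 wwwRRRwwwwwwwwwwwwwwwwwwwwwwwwww..
207 wwwRRwwwwwwwwwwwwwwwwwwwwwwwwww...
208 wwwRRRwwWwwwwwwwwwwwwwwwwwwwww....
209 wwwwRRRRwwWwwwwwwwwwwwwwwwwww.....
210 wwwggRRRRRRwwwwwwwwwwwwwwwww......
211 wwggggRRRRRRwwRwwwwwwwwwwww.......
212 wgWWWggwRRRRRRRRwwwwwwwwww........
213 wgWWWWggwRRwRRwRRwwwwwwww.........
214 gWWWWWWgwwwwRwwwRRwwwwww..........
215 WWWWWWWgwwwRwwwRwwRwwwww..........
216 WWWWWWgwwwRRwwRRwwRRRww...........
217 WWWWWgwwwwRwwwRRRRRRww............
218 WWWWWgwwwRwwRRRRRRRww.............
219 WWWWgwwwwRwwwRRRRRRww.............
220 WWWgwwwwwwRwwwwRRRRw..............
221 WWWgwwwwwwwRwwwRRRR...............
222 WWgwwwwwwwwwRRRRRww...............
223 WgwwwwwwwwwwwRRRww................
224 WgwwwwwwwwwwwwwRw.................
225 Wwwwwwwwwwwwwwwww.................
226 WWwwwwwwwwwwwwww..................
227 WWWgwwwwwwwwwww......
[... 669 characters left out ...]
41 WWWWWwwwwwwRwwRRwwRRRRwwwwwwwwwwww
242 WWWWWwwwwwwRwwRRwwwwRRwwwwwwwwwwww
243 WWWWWwwwwwwwRRRRRRRwwRwwwwwwwwwwww
244 WWWWwwwwwwwwRRRRRRRwwRwwwwwwwwwwww
245 WWWwwwwwwwwwRwwwRRRRRRRwwwwwwwwwww
246 WWwwwwwwwwwwRwwwRRRRRRRwwwwwwwwwww
247 WWwwwwwwwwwwwRwRRwRRwwRwwwwwwwwwww
248 WWWwwwwwwwwwRRRRwwRRwwRwwwwwwwwwww
249 WWWwwwwwwwwwwRRRRwwRwwRRwwwwwwwwww
250 WWWwwwwwwwwwwwwRRRRRwwRRwwwwwwwwww
251 WWWwwwwwwwwwwwwwwwRRwRRRwwwwwwwwww
252 WWWWwwwwwwwwwwwwwwwwwRRRwwwwwwwwww
253 WWWWwwwwwwwwwwwwwwwwwwwRRRwwwwwwww
254 WWWWwwwwwwwwwwwwwwwwwwwWwRRRwwwwww
255 WWWWwwwwwwwwwwwwwwwwwRwWgwwRRwwwww
256 WWWWwwwwwwwwwwwwwwwwRRRWwwggRRRwww
257 WWWWWwwwwwwwwwwwwwwwRRRwWwwwwwwRRw
258 WWWWWWWwwwwwwwwwwwwwRRRwWRwRwBgwww
```

```bash
python3 -c "
from h import *
print(ctrl.job_done())"
```

```text
the job is handed in; nothing more can be done
None
```

I handed the job in at about 40 s with the block locked in the holder and the carved face held at the inspection camera's focus. My last readings put it about 4 mm off the focus and tilted 29–30° towards the lens. The hand-in gave no verdict, and I did not re-measure the lever angle after the lift.

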